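# Hang a parts basket below a hanger on the drip stand and proof-pull it

### The arm

A 6-joint arm with a two-finger parallel gripper is mounted at the origin on the work surface. World frame = base frame: x ahead of the robot, y to its left, z up, the work surface at z = 0. Lengths are in mm, angles in rad, forces in N, time in s.
With the tool pointing down it reaches from about 300 to 775 mm from the base axis. Payload 14.6 kg.
Tool frame: the origin (TCP) lies on the front face of the gripper's body, between the roots of the fingers; the fingertips stand 97 mm ahead of it and the grasp point (between the pads) lies 78 mm ahead of it; z points along the fingers, y is the line along which they close (so a half turn about z gives the same grasp; the last joint's range is limited). The gripper opens to 94 mm and grips with 3 to 60 N. Pads are 16 mm wide; open, the fingers measure 119 mm over their backs; the gripper's body (75 mm by 177 mm) begins 78 mm behind the grasp point.
Start: joints at [1.185, 0.3, 1.521, -0, 1.321, -0.067], TCP at [172.382, 522.278, 302.646] pointing down, gripper open.
Joint ranges: [-3.03, 3.03], [-0.79, 2.21], [0.23, 2.52], [-1.04, 4.18], [0, 3.07], [-2.55, 2.55]. Speed limits (rad/s): [2.22, 2.22, 2.57, 3.14, 3.14, 3.14].

### API

Orientations are given as [roll, pitch, yaw] about the fixed x, y, z axes, in that order (R = Rz(yaw) Ry(pitch) Rx(roll)).
In Python, from cell import * gives the robot as it stands.
- The arm moves only by the tool carry_out, never from a script. Its arguments are lists of equal length, an entry for each row: "slide": the shift along the world's x, y, z scaled (see below), a list of three; "dr": the turn, a rotation vector about the world's x, y, z scaled (see below), a list of three; "gripper": the opening in per cent of the stroke, from 0 (shut) to 100 (fully open). A call has 1 to 10 rows; each row is the pose to reach, as a shift and turn from the pose commanded when the call began, turning the shorter way round; what a row does not reach only later rows make up. The controller multiplies each number of a shift by 0.25 m and each number of a turn by 360 degrees. A row lasts 1/12 s, in which the tool goes at most 41.7 mm and 7.16 degrees, less where a joint would pass 70% of its speed; a pose out of reach is approached as far as the arm can. A call with a number of a shift or a turn outside -1 to 1 is refused whole. A call with a gripper value outside its range is refused whole. The fingers move at their own pace and stop on an object; "newtons" is the grip in N (left out, the last holds). Time passes only in rows, so rows that repeat a pose let the fingers close. It gives the time, the measured TCP pose, the force, the opening and the grip force at its end, in the units of the state.
- read_state(): the state, without advancing time (a new reading comes with each control period).
- camera(name): name is "scene" or "top" or "wrist"; returns the picture (420x560x3 uint8, red, green, blue); there is no depth.
- camera_model(name): a dict with "vfov" (degrees; the focal length in pixels is half the picture's height over the tangent of half this angle, whatever the lens; pixels are square), "cx", "cy" (the principal point, pixels), "R" (3x3) and "t" (3): a world point X has camera coordinates R X + t. Camera axes: x right, y down, z forward; pixel columns grow to the right and rows downward; lengths in mm; the calibration is good to about 2 mm. The wrist camera is an equidistant fisheye: a pixel r from the principal point sees the ray r / f radians off the axis. A picture is of the moment at which its call begins: read the wrist's pose just before it. camera_model takes no time and is no camera call; for the wrist camera it gives the pose at the moment of the call.
- sign_off(): hands the job in; it is judged then, once.
The state is a dict: "clock": time; "joints": joint angles; "qd": joint speeds; "effort": joint torques, N m; "eef_pos": TCP position; "eef_rot": TCP orientation; "wrist_force": force on the tool from outside, world axes, zero at the start; "moment": the same for the moment, N m; "finger_gap": finger opening in mm; "finger_force": force on a finger pad.
Only numpy, scipy, OpenCV 4.12 (cv2) and the standard library are available. Lean on these libraries where they do the work, as an engineer would, in place of code of your own. Each camera call takes 0.05 s, during which the arm holds its last target. There are 200 camera calls.

### The job

Hang the steel hanger by its top hook on the drip stand's rail, between the two collars, and let go of it. Then hang the parts basket by its open hook from the bar of the hanger's lower loop and, still holding the basket, prove the chain with a steady downward pull of about 10 N for about a second, never jerking or pulling harder than 13 N. Let go gently so that hanger and basket hang still and level, clear of the table, and leave the other things on the bench where they are.

Things in the scene. Friction and masses are not known exactly. Their poses are not given: they have to be found in the camera images.
- rail_mid (a point): Middle of the drip stand's rail, on its axis (all lengths in mm): level steel bar, diameter 12, about 280 above the table, between two black uprights (332 tall, 135 either side). y along the rail, x across it, away from the robot (within 0.25 rad), z up. Two collars leave 42 either side free. It sits stiffly in slots: a firm pull makes it sink an unknown 0 to 12 until it bears.
- holder: Fixed white plastic holder, foot 90 x 110 (x, y), block 58 tall; origin under its middle. The hanger stands upright in its pocket, loose, its lower 50 mm inside: lift it straight up by 55 or more. Same x, y axes as the hanger's at the start.
- hanger_grip (a point): Centre of the black grip block on top of the steel hanger: 24 (x) x 12 (y) x 36 tall, pinch it across y. The hanger is 180 tall (this point 164 above its lower end). Axes of all hanger points: z up along the hanger, y along its lower bar, x across: its top hook opens to +x.
- hanger_saddle (a point): Where the rail's axis lies in the hanger's top hook when hung, 30 below hanger_grip. Hook: strap 20 wide (y) bent to an inverted V; 14 inside from here to the shank (-x side) and to the tip (+x side, ending 12 below this point). With this point 25 to 35 above the rail axis, move in along +x from the -x side of the rail, then lower. Once hung it swings freely.
- hanger_bar (a point): Middle of the lower bar of the hanger's loop, on its axis, 130 below hanger_saddle. Round steel bar along y, diameter 8; the loop's opening above it is 40 wide (y) and 55 tall, framed by bars of the same thickness. The basket's hook goes through this opening and over this bar.
- basket_grip (a point): Grasp point on the parts basket's one black upright lug, on its -x end: plate 10 (x) x 24 (y), pinch it firmly across x (it hangs to one side); its top is 20 above, the tray's rim 28 below. Steel tray 190 (x) x 90 (y) x 36 tall, 0.16 to 0.29 kg, on the table at the start, this point 64 above its underside, 95 to -x of its middle. x from this lug to the middle, z up.
- basket_seat (a point): Where the bar's axis lies in the basket's open hook when hung: +95 in x, +49 in z from basket_grip, same axes. Hook of 6 mm wire: shank on the -x side and tip on the +x side, each 6 clear of this point; top 10 above it; tip ends 20 below it, then a 24 gap to the bail. With this point 33 above the bar, move along +x through the loop, then lower. Pull by force, not by distance.

How it is judged:
By the outcome, as a careful person would: the job done as asked, in the order asked, and still so for the second after the job is handed in, with the robot touching nothing.
It also fails if it takes over 72 s, if anything falls off the work surface, if the arm or the gripper's body presses on something with over 40 N, if the wrist force passes 120 N, or if a joint passes its speed limit or range.

## Working session

There is one attempt and no reset: what is moved stays moved. The work goes in short steps, Python scripts to look and compute and a tool call to move; the robot and the scene stay as the last step left them, time stands still between calls to the robot, and variables do not carry over. Pictures are saved under pics/ and viewed, at most 10 in all, crops included, and the job is handed in when it is done.

Besides the shell and the picture viewer there is one more tool, called after "Request:" by a JSON object that holds its "fn" and its "kwargs". carry_out: Moves the arm, as the interface text tells. Its arguments: {"type":"object","properties":{"slide":{"type":"array","items":{"type":"array","items":{"type":"number","minimum":-1,"maximum":1}}},"dr":{"type":"array","items":{"type":"array","items":{"type":"number","minimum":-1,"maximum":1}}},"gripper":{"type":"array","items":{"type":"number"}},"newtons":{"type":"number"}},"required":["slide","dr","gripper"]}

```bash
mkdir -p pics; cat > h.py <<'E'
from cell import *
import numpy as np, cv2
def save(n,im): cv2.imwrite(f'pics/{n}.png',im[:,:,::-1])
def ray(m,u,v,fish=False,H=420):
    f=H/2/np.tan(np.radians(m['vfov'])/2)
    x,y=u-m['cx'],v-m['cy']
    if fish:
        r=np.hypot(x,y); th=r/f
        d=np.array([np.sin(th)*x/max(r,1e-9),np.sin(th)*y/max(r,1e-9),np.cos(th)])
    else: d=np.array([x/f,y/f,1.])
    R=np.array(m['R']);t=np.array(m['t'])
    d=R.T@d; return -R.T@t, d/np.linalg.norm(d)
def atz(m,u,v,z,fish=False):
    o,d=ray(m,u,v,fish); return o+d*(z-o[2])/d[2]
def tri(rays):
    A=sum(np.eye(3)-np.outer(d,d) for o,d in rays); b=sum((np.eye(3)-np.outer(d,d))@o for o,d in rays)
    p=np.linalg.solve(A,b); return p,[np.linalg.norm(np.cross(p-o,d)) for o,d in rays]
def proj(m,X):
    f=210/np.tan(np.radians(m['vfov'])/2); c=np.array(m['R'])@X+np.array(m['t'])
    return c[0]/c[2]*f+m['cx'],c[1]/c[2]*f+m['cy']
E
python3 - <<'E'
from h import *
a=camera('scene');b=camera('top');w=camera('wrist')
np.savez('im0.npz',a=a,b=b,w=w)
mo={n:camera_model(n) for n in('scene','top','wrist')}
import pickle;pickle.dump(mo,open('m0.pkl','wb'))
save('s0',cv2.resize(a,(800,600)));save('t0',cv2.resize(b,(800,600)));save('w0',w)
for n in mo: print(n,mo[n]['vfov'],np.round(-np.array(mo[n]['R']).T@mo[n]['t']),np.round(mo[n]['R'],2).tolist())
print(read_state())
E
```

```text
scene 47.121847431431775 [ 948.  480. 1275.] [[-0.79, 0.61, 0.01], [0.52, 0.69, -0.5], [-0.31, -0.4, -0.86]]
top 57.441316873164475 [ 416.   -2. 1056.] [[-0.0, -1.0, 0.01], [-0.99, 0.0, -0.14], [0.14, -0.01, -0.99]]
wrist 65.70646984690485 [ 95. 547. 387.] [[0.31, 0.95, -0.0], [0.91, -0.3, 0.28], [0.26, -0.09, -0.96]]
{'clock': 0.15, 'joints': array([ 1.18540093e+00,  3.00310716e-01,  1.52140293e+00,  3.84123783e-06,
        1.32068429e+00, -6.65654398e-02]), 'qd': array([ 0.00056218, -0.00353076, -0.00063285, -0.00127112, -0.00038958,
       -0.00195899]), 'effort': array([-1.25493822e-03, -5.31956112e+01, -3.52828038e+01,  7.08535407e-02,
        2.34847970e-02, -4.85801513e-05]), 'eef_pos': array([172.34584514, 522.19088192, 302.24964138]), 'eef_rot': array([-3.14078941e+00, -5.72767255e-05,  2.82276172e+00]), 'wrist_force': array([-0.48242676, -0.21795337,  0.42825226]), 'moment': array([0.01196961, 0.02376597, 0.01392995]), 'finger_force': 0.0, 'finger_gap': 94.05860769664369}
```

View pics/s0.png

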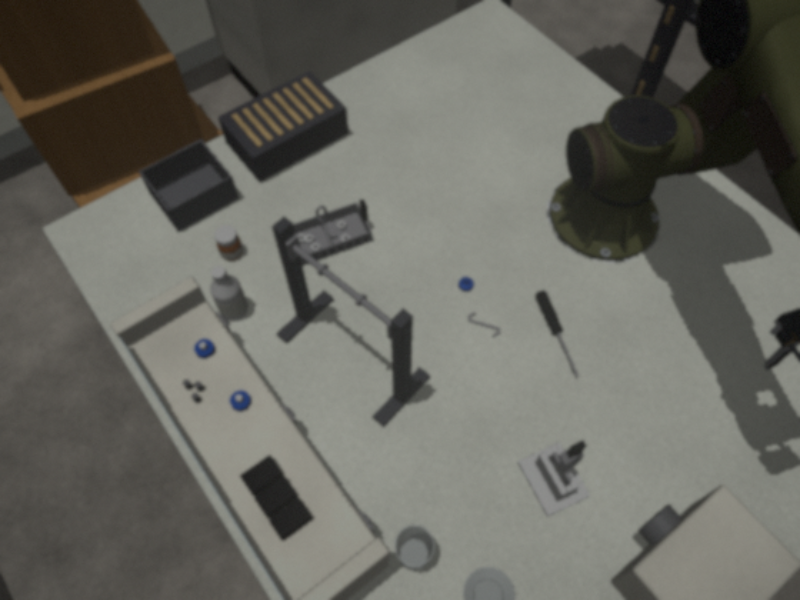

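View pics/t0.png

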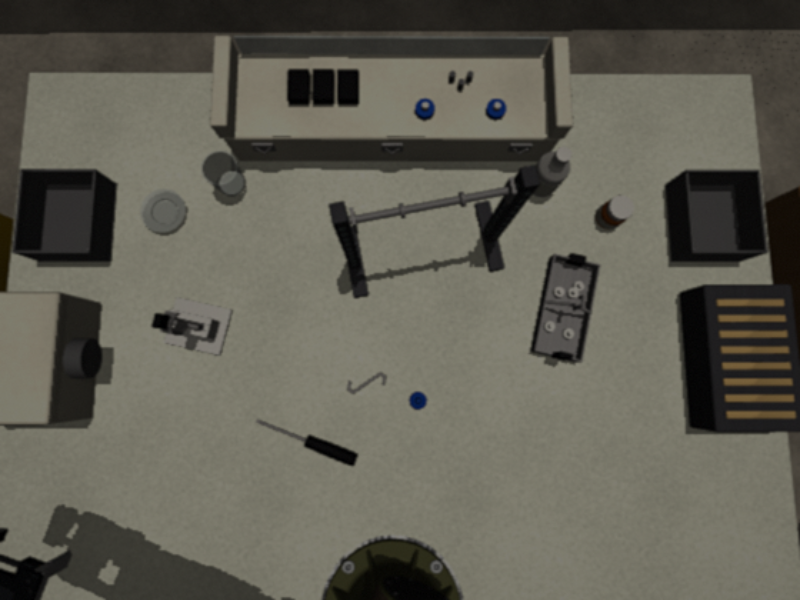

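The scene shows the holder and hanger at about (560,465), the rail from (290,240) to (400,325) and the basket at (330,230). In the top view they are at (195,325), (350,215)-(525,185) and (565,308). Next I'll view enlarged crops.

```bash
python3 - <<'E'
from h import *
d=np.load('im0.npz')
def crop(im,x,y,w,h):
    c=im[y:y+h,x:x+w]; c=cv2.resize(c,(400,300),interpolation=cv2.INTER_CUBIC)
    return np.clip(c.astype(float)*1.7,0,255).astype(np.uint8)
# native coords=0.7*view
m=np.vstack([np.hstack([crop(d['b'],96,196,80,60),crop(d['a'],350,300,80,60)]),np.hstack([crop(d['b'],345,165,120,90),crop(d['a'],180,130,120,90)])])
save('c0',m)
E
```

```text
(no output)
```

View pics/c0.png

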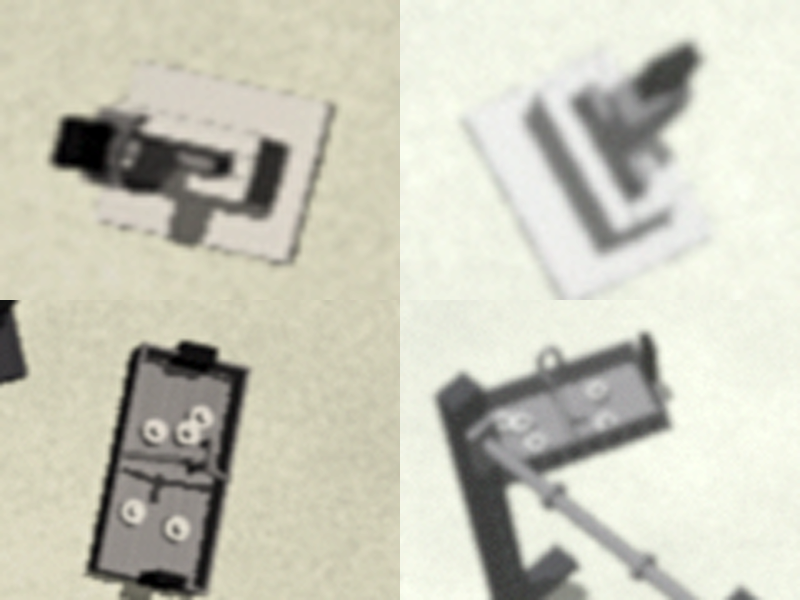

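The crops show the holder top left, with the black grip at (80,143), and the basket at the bottom. Both ends of the basket have something black, and in the scene crop the near end carries an upright lug at (648,355). Next come rough positions from the two views.

```bash
python3 - <<'E'
from h import *
import pickle
m=pickle.load(open('m0.pkl','rb'))
T=lambda x,y,c: ray(m['top'],*( (96+x*.2,196+y*.2) if c=='h' else (345+x*.3,165+(y-300)*.3)))
S=lambda x,y,c: ray(m['scene'],*( (350+(x-400)*.2,300+y*.2) if c=='h' else (180+(x-400)*.3,130+(y-300)*.3)))
V=lambda n,x,y: ray(m[n],x*.7,y*.7)
def show(n,*r): p,e=tri(r); print(n,np.round(p,1),np.round(e,1))
show('griptop',T(70,143,'h'),S(685,55,'h'))
show('gripbot/mid',T(88,145,'h'),S(665,72,'h'))
show('lugnear top',T(163,578,'b'),S(646,340,'b'))
show('lugfar?',T(197,352,'b'),S(646,340,'b'))
print('far black at z 84,36',np.round(atz(m['top'],345+197*.3,165+55*.3,84)),np.round(atz(m['top'],345+197*.3,165+55*.3,36)))
print('near black z84,64,36',[np.round(atz(m['top'],345+163*.3,165+278*.3,z)) for z in(84,64,36)])
print('tray corners z36',[np.round(atz(m['top'],345+x*.3,165+(y-300)*.3,36)) for x,y in((140,347),(248,370),(92,575),(205,592))])
show('collarL',V('top',402,210),V('scene',361,300))
show('collarR',V('top',461,197),V('scene',323,267))
show('railend',V('top',352,217),V('scene',395,325))
print('foot corners',[np.round(atz(m['top'],96+x*.2,196+y*.2,4)) for x,y in((140,68),(332,105),(292,262),(98,222))])
print('pocket block dark top?',[np.round(atz(m['top'],96+x*.2,196+y*.2,58)) for x,y in((285,145),(270,215))])
E
```

```text
griptop [501.6 375.  186.3] [2.3 2.3]
gripbot/mid [504.3 374.4 164.3] [0.2 0.2]
lugnear top [ 453.7 -303.2   88.3] [2.5 2.5]
lugfar? [ 556.2 -215.8  302.1] [48.1 48.1]
far black at z 84,36 [ 625. -337.   84.] [ 635. -353.   36.]
near black z84,64,36 [array([ 452., -302.,   84.]), array([ 453., -309.,   64.]), array([ 454., -317.,   36.])]
tray corners z36 [array([ 642., -307.,   36.]), array([ 623., -394.,   36.]), array([ 457., -261.,   36.]), array([ 443., -350.,   36.])]
collarL [655.9 -14.7 281.5] [0.6 0.6]
collarR [ 672.5 -100.5  292.1] [0.2 0.2]
railend [642.2  58.9 288.4] [2.1 2.1]
foot corners [array([563., 416.,   4.]), array([542., 309.,   4.]), array([456., 327.,   4.]), array([478., 434.,   4.])]
pocket block dark top? [array([515., 317.,  58.]), array([478., 323.,  58.])]
```

The lug is at the basket's near end (z≈88), the rail yaw is about +0.19 and the holder yaw about -0.2. I'll move in for closer wrist views of the hanger.

Request:
{"fn": "carry_out", "kwargs": {"slide": [[0.16,-0.07,0.04],[0.32,-0.14,0.08],[0.48,-0.21,0.12],[0.64,-0.28,0.16],[0.8,-0.36,0.16],[0.88,-0.4,0.16],[0.88,-0.4,0.16],[0.88,-0.4,0.16]], "dr": [[0,0,0.01],[0,0,0.019],[0,0,0.019],[0,0,0.019],[0,0,0.019],[0,0,0.019],[0,0,0.019],[0,0,0.019]], "gripper": [100,100,100,100,100,100,100,100]}}

```text
clock: 0.82
eef_pos: [393.7, 421.3, 342.1]
eef_rot: [-3.141, -0.001, 2.939]
wrist_force: [-1.0, 0.8, 0.7]
finger_gap: 94.3
finger_force: 0.0
```

```bash
python3 - <<'E'
from h import *
import pickle
m=camera_model('wrist');w=camera('wrist');pickle.dump((m,w),open('w1.pkl','wb'));save('w1',np.clip(w*1.5,0,255).astype(np.uint8))
s=read_state();print(s['clock'],s['eef_pos'],s['eef_rot'])
E
```

```text
0.8667 [392.53278068 422.05249428 342.23602088] [-3.14103590e+00 -6.10655420e-04  2.94096742e+00]
```

Request:
{"fn": "carry_out", "kwargs": {"slide": [[0.14,-0.06,0],[0.28,-0.12,0],[0.4,-0.18,0],[0.42,-0.19,0],[0.42,-0.19,0],[0.42,-0.19,0]], "dr": [[0,0,0],[0,0,0],[0,0,0],[0,0,0],[0,0,0],[0,0,0]], "gripper": [100,100,100,100,100,100]}}

```text
clock: 1.37
eef_pos: [496.3, 375.7, 342.4]
eef_rot: [-3.141, -0.001, 2.943]
wrist_force: [0.1, -0.1, 0.3]
finger_gap: 94.0
finger_force: 0.0
```

```bash
python3 - <<'E'
from h import *
import pickle
m=camera_model('wrist');w=camera('wrist');pickle.dump((m,w),open('w2.pkl','wb'))
m1,w1=pickle.load(open('w1.pkl','rb'))
g=lambda w:np.clip(w*1.6,0,255).astype(np.uint8)
save('w12',np.vstack([cv2.resize(g(w1),None,fx=.71,fy=.71)[:,:],cv2.resize(g(w),None,fx=.71,fy=.71)]))
s=read_state();print(s['clock'],s['eef_pos'],s['eef_rot'])
E
```

```text
1.4167 [495.98610446 375.90441467 342.6791627 ] [ 3.14155607e+00 -3.21317203e-04  2.94376902e+00]
```

View pics/w12.png

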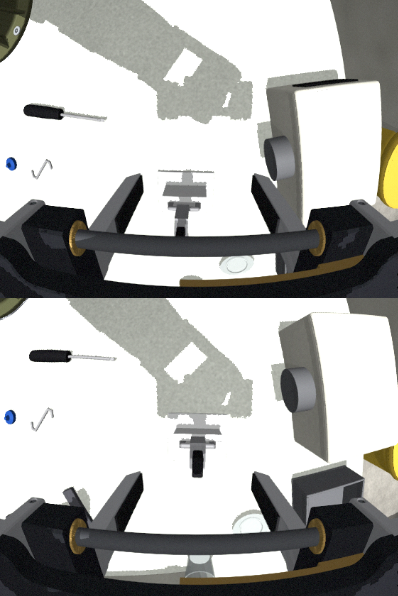

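In the second view the black grip is at about (197,463) in the half-scale picture, between the fingers. I'll take a closer crop and a mask of both views.

```bash
python3 - <<'E'
from h import *
import pickle
out=[]
for k,(x0,y0) in (('w1',(205,220)),('w2',(225,150))):
    m,w=pickle.load(open(k+'.pkl','rb'))
    c=w[y0:y0+110,x0:x0+100]; out.append(cv2.resize(c,(400,440),interpolation=cv2.INTER_CUBIC))
    dark=(w.max(2)<40).astype(np.uint8); dark[:y0]=0;dark[y0+110:]=0;dark[:,:x0]=0;dark[:,x0+100:]=0
    n,l,s,ce=cv2.connectedComponentsWithStats(dark)
    for i in range(1,n):
        if s[i,4]>30:
            pts=np.argwhere(l==i)[:,::-1].astype(np.float32)
            print(k,s[i],ce[i],np.round(cv2.boxPoints(cv2.minAreaRect(pts)),1).tolist())
save('c2',np.hstack(out))
E
```

```text
w1 [248 320  13  10 121] [254.24793388 324.65289256] [[248.0, 320.0], [260.0, 320.0], [260.0, 329.0], [248.0, 329.0]]
w2 [271 214  15  38 544] [277.92095588 232.80514706] [[271.0, 214.0], [285.0, 214.0], [285.0, 251.0], [271.0, 251.0]]
```

View pics/c2.png

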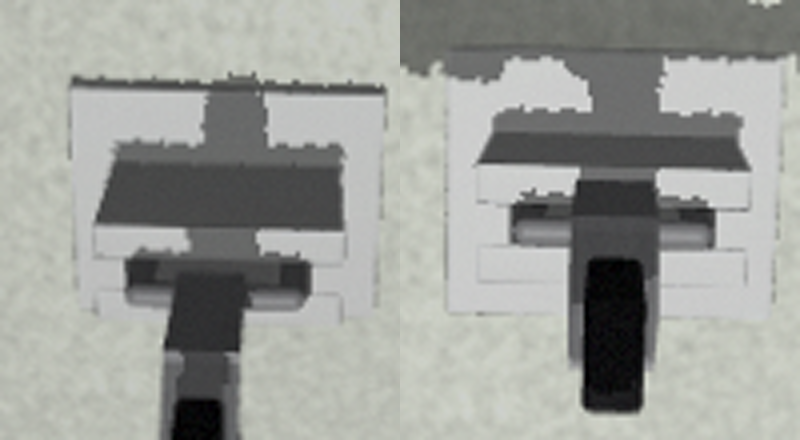

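```bash
python3 - <<'E'
from h import *
import pickle
m1,w1=pickle.load(open('w1.pkl','rb'));m2,w2=pickle.load(open('w2.pkl','rb'))
def P(n,a,b):
    p,e=tri([ray(m1,205+a[0]/4,220+a[1]/4,True),ray(m2,225+(b[0]-400)/4,150+b[1]/4,True)]);print(n,np.round(p,1),np.round(e,1));return p
P('edgeL',(164,350),(573,210));P('edgeR',(240,350),(660,210))
P('bot',(210,273),(615,180))
P('block near bottom',(198,402),(613,260))
P('block near bottom L',(178,402),(588,260));P('R',(218,402),(640,260))
P('barL',(126,305),(512,245));P('barR',(308,305),(714,245))
P('pocketblock nearL',(94,228),(478,165));P('R',(345,228),(748,165))
P('footL',(72,85),(446,52));P('R',(385,85),(785,52))
for n,u,v in(('blk far top L',584,411),('R',642,411)): 
  for z in (182,190): print(n,z,np.round(atz(m2,225+(u-400)/4,150+v/4,z,True),1))
E
```

```text
edgeL [485.8 369.3 146.1] [0.1 0.1]
edgeR [489.8 388.2 145.6] [0. 0.]
bot [491.7 377.5  98.5] [0.2 0.2]
block near bottom [495.8 376.4 157.3] [0.2 0.2]
block near bottom L [494.8 371.3 157.3] [0.4 0.4]
R [496.6 381.8 157.7] [0.2 0.2]
barL [509.1 345.1  77.9] [0.1 0.1]
barR [520.6 400.5  76.5] [0.1 0.1]
pocketblock nearL [487.4 338.7  64.2] [0. 0.]
R [503.5 415.3  61.8] [0.7 0.7]
footL [460.2 328.2   2.6] [0.6 0.6]
R [481.6 436.8   4.3] [0.2 0.2]
blk far top L 182 [518.9 365.5 182. ]
blk far top L 190 [515.6 366.4 190. ]
R 182 [521.3 377.1 182. ]
R 190 [517.8 377.6 190. ]
```

The strap's near leg runs down past z≈98, so the shank is on the robot's side and the hook opens away from the robot (+x). The grip is at about (507,374,174) with yaw -0.2. Now I'll grasp it.

Request:
{"fn": "carry_out", "kwargs": {"slide": [[0.038,-0.003,0],[0.038,-0.003,-0.1],[0.038,-0.003,-0.2],[0.038,-0.003,-0.28],[0.038,-0.003,-0.33],[0.038,-0.003,-0.342],[0.038,-0.003,-0.342],[0.038,-0.003,-0.342]], "dr": [[0,0,0],[0,0,0],[0,0,0],[0,0,0],[0,0,0],[0,0,0],[0,0,0],[0,0,0]], "gripper": [100,100,100,100,100,60,60,60]}}

```text
clock: 2.08
eef_pos: [507.0, 374.4, 258.5]
eef_rot: [3.14, 0.001, 2.943]
wrist_force: [-0.5, -0.4, 0.5]
finger_gap: 77.3
finger_force: 0.0
```

Request:
{"fn": "carry_out", "kwargs": {"slide": [[0,0,0],[0,0,0],[0,0,0],[0,0,0],[0,0,0],[0,0,0],[0,0,0],[0,0,0]], "dr": [[0,0,0],[0,0,0],[0,0,0],[0,0,0],[0,0,0],[0,0,0],[0,0,0],[0,0,0]], "gripper": [0,0,0,0,0,0,0,0], "newtons": 40}}

```text
clock: 2.75
eef_pos: [506.9, 374.0, 257.1]
eef_rot: [-3.142, -0.0, 2.942]
wrist_force: [-0.2, -1.3, -0.2]
finger_gap: 24.2
finger_force: 0.0
```

Request:
{"fn": "carry_out", "kwargs": {"slide": [[0,0,0],[0,0,0],[0,0,0],[0,0,0],[0,0,0]], "dr": [[0,0,0],[0,0,0],[0,0,0],[0,0,0],[0,0,0]], "gripper": [0,0,0,0,0]}}

```text
clock: 3.17
eef_pos: [507.0, 374.0, 257.1]
eef_rot: [3.142, 0.0, 2.942]
wrist_force: [0.8, 0.7, -1.2]
finger_gap: 11.7
finger_force: 40.0
```

Request:
{"fn": "carry_out", "kwargs": {"slide": [[0,0,0.04],[0,0,0.1],[0,0,0.16],[0,0,0.22],[0,0,0.28],[0,0,0.36],[0,0,0.46],[0,0,0.56],[0,0,0.66],[0,0,0.7]], "dr": [[0,0,0],[0,0,0],[0,0,0],[0,0,0],[0,0,0],[0,0,0],[0,0,0],[0,0,0],[0,0,0],[0,0,0]], "gripper": [0,0,0,0,0,0,0,0,0,0]}}

```text
clock: 4.0
eef_pos: [506.5, 373.9, 436.5]
eef_rot: [3.138, 0.003, 2.942]
wrist_force: [-0.1, -0.4, -0.9]
finger_gap: 11.7
finger_force: 40.0
```

Request:
{"fn": "carry_out", "kwargs": {"slide": [[0.01,-0.06,0.01],[0.03,-0.15,0.02],[0.05,-0.27,0.02],[0.07,-0.39,0.02],[0.09,-0.51,0.02],[0.11,-0.63,0.02],[0.13,-0.75,0.02],[0.15,-0.86,0.02],[0.17,-0.94,0.02],[0.17,-0.96,0.02]], "dr": [[0,0,0.005],[0,0,0.01],[0,0,0.02],[0,0,0.03],[0,0,0.04],[0,0,0.05],[0,0,0.06],[0,0,0.062],[0,0,0.062],[0,0,0.062]], "gripper": [0,0,0,0,0,0,0,0,0,0]}}

```text
clock: 4.83
eef_pos: [549.8, 131.4, 436.8]
eef_rot: [-3.141, -0.001, -2.954]
wrist_force: [0.1, 0.2, -1.6]
finger_gap: 11.6
finger_force: 40.0
```

Request:
{"fn": "carry_out", "kwargs": {"slide": [[0,-0.06,0],[0.01,-0.16,0],[0.02,-0.28,0],[0.04,-0.4,0],[0.05,-0.5,0],[0.06,-0.58,0],[0.06,-0.6,0],[0.06,-0.6,0]], "dr": [[0,0,0],[0,0,0],[0,0,0],[0,0,0],[0,0,0],[0,0,0],[0,0,0],[0,0,0]], "gripper": [0,0,0,0,0,0,0,0]}}

```text
clock: 5.5
eef_pos: [564.4, -16.4, 436.8]
eef_rot: [3.141, -0.001, -2.953]
wrist_force: [0.6, 0.4, -1.3]
finger_gap: 11.8
finger_force: 40.0
```

```bash
python3 - <<'E'
from h import *
import pickle
m=camera_model('wrist');w=camera('wrist');pickle.dump((m,w),open('w3.pkl','wb'))
a=camera('scene');pickle.dump((camera_model('scene'),a),open('s3.pkl','wb'))
s=read_state();print(s['clock'],s['eef_pos'],s['eef_rot'],s['joints'])
cv2.putText
save('w3',np.vstack([cv2.resize(w,None,fx=.71,fy=.71),cv2.resize(a[130:330,130:397],(398,298))]))
E
```

```text
5.6 [564.28916559 -14.96277705 437.02959032] [ 3.14116323e+00 -2.12195548e-04 -2.95102364e+00] [-9.15018335e-02  2.73059650e-01  1.24937539e+00  3.53809766e-04
  1.61948095e+00 -1.85284997e+00]
```

View pics/w3.png

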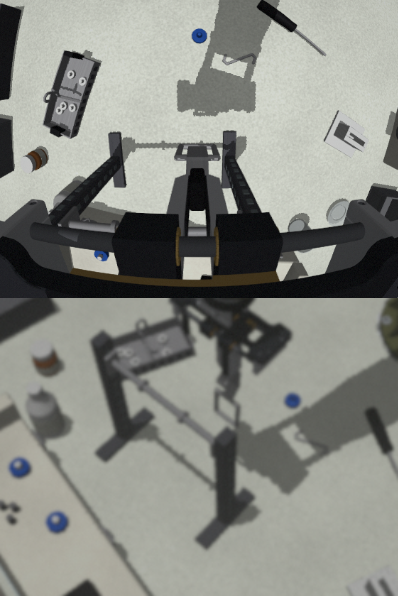

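The wrist view mostly hides the rail behind the fingers. The scene view shows the rail clear, from (110,365) to (215,440), with the hanger held upright behind it. I'll fit the rail line in the two fixed views.

```bash
cat > rail.py <<'E'
from h import *
import pickle
def fit(img,p,q,ns=60,half=6):
    g=cv2.cvtColor(img,cv2.COLOR_RGB2GRAY).astype(np.float32);p=np.array(p,float);q=np.array(q,float)
    d=(q-p)/np.linalg.norm(q-p);n=np.array([-d[1],d[0]]);s=np.arange(-half-2,half+2.01,.25);pts=[];wid=[]
    for t in np.linspace(0,1,ns):
        c=p+t*(q-p);xy=(c+s[:,None]*n).astype(np.float32)
        I=cv2.remap(g,xy[None,:,0],xy[None,:,1],cv2.INTER_LINEAR)[0]
        bg=np.interp(s,[s[0],s[-1]],[I[:6].mean(),I[-6:].mean()]);w=np.clip(bg-I-12,0,None)
        if w.sum()>0: pts.append(c+n*(w*s).sum()/w.sum());wid.append((w>0).sum()*.25)
    pts=np.array(pts);wid=np.array(wid)
    l=cv2.fitLine(pts.astype(np.float32),cv2.DIST_HUBER,0,.5,.01).ravel()
    return l,pts,wid
def line3(mt,ms,lt,ls):
    r=[]
    for m,l in((mt,lt),(ms,ls)):
        o,a=ray(m,*(l[2:]-60*l[:2]));_,b=ray(m,*(l[2:]+60*l[:2]));n=np.cross(a,b);n/=np.linalg.norm(n);r.append((n,n@o))
    d=np.cross(r[0][0],r[1][0]);d/=np.linalg.norm(d)
    if d[1]<0:d=-d
    p=np.linalg.solve(np.array([r[0][0],r[1][0],[0,1,0]]),[r[0][1],r[1][1],-58]);return p,d
E
python3 - <<'E'
from rail import *
d=np.load('im0.npz');m=pickle.load(open('m0.pkl','rb'))
lt,pt,wt=fit(d['b'],(255,150.5),(350,134.5));ls,ps,ws=fit(d['a'],(213,177),(272,223))
p,dr=line3(m['top'],m['scene'],lt,ls);print(lt,ls,p,dr,'yaw',np.arctan2(-dr[0],dr[1]))
print(np.c_[pt[:,0],wt].round(1).tolist());print(np.c_[ps[:,0],ws].round(1).tolist())
def on(m,u,v):
    o,r=ray(m,u,v);A=np.c_[r,-dr];t=np.linalg.lstsq(A,p-o,rcond=None)[0];return p+t[1]*dr
for n,u,v in(('top',402,210),('top',461,197),('scene',361,300),('scene',323,267)):print(n,on(m[n],u*.7,v*.7).round(1))
E
```

```text
[ 9.8260057e-01 -1.8573146e-01  2.9958383e+02  1.4386517e+02] [  0.7842793    0.62040794 240.29332    200.14935   ] [664.07027506 -58.         281.41849411] [-1.92431957e-01  9.81310317e-01 -5.84184547e-05] yaw 0.19363982281106185
[[255.3, 7.5], [256.9, 7.0], [258.5, 7.2], [260.1, 7.5], [261.7, 7.0], [263.3, 7.0], [264.9, 7.5], [266.5, 7.0], [268.1, 7.0], [269.7, 7.5], [271.3, 7.5], [273.0, 7.0], [274.6, 7.2], [276.1, 7.5], [277.7, 7.0], [279.3, 11.2], [281.0, 11.8], [282.6, 11.2], [284.2, 7.5], [285.8, 7.5], [287.4, 7.0], [289.0, 7.0], [290.6, 8.0], [292.2, 7.5], [293.8, 7.0], [295.4, 7.2], [297.0, 7.5], [298.6, 7.2], [300.2, 7.0], [301.8, 7.8], [303.4, 7.0], [305.0, 7.0], [306.6, 7.5], [308.2, 7.2], [309.9, 7.0], [311.5, 7.8], [313.1, 7.5], [314.7, 6.8], [316.3, 6.8], [317.9, 7.2], [319.5, 6.8], [321.0, 10.8], [322.7, 11.8], [324.4, 11.8], [325.9, 9.0], [327.5, 7.5], [329.1, 7.2], [330.7, 7.0], [332.5, 2.2], [334.0, 3.5], [335.5, 3.0], [337.2, 3.5], [338.9, 3.0], [340.4, 3.0], [341.9, 6.2], [343.5, 7.5], [345.1, 7.0], [346.7, 6.5], [348.4, 4.2]]
[[216.7, 6.5], [217.7, 10.5], [219.0
[... 160 characters left out ...]
.8], [230.2, 6.8], [231.2, 6.8], [232.1, 7.0], [233.0, 7.0], [234.1, 7.0], [235.1, 7.0], [236.1, 7.0], [237.0, 6.5], [238.0, 6.8], [239.1, 6.8], [240.1, 7.0], [241.1, 6.8], [242.0, 7.0], [243.1, 6.8], [244.1, 6.8], [245.1, 6.8], [246.0, 6.8], [247.0, 7.0], [248.0, 7.2], [249.0, 7.2], [250.0, 8.5], [251.0, 9.8], [252.1, 10.5], [253.1, 10.2], [254.1, 9.5], [255.0, 7.8], [255.9, 7.0], [257.0, 6.8], [258.0, 7.2], [259.0, 6.8], [260.0, 7.0], [261.1, 7.0], [262.0, 7.2], [262.9, 7.2], [263.9, 7.0], [264.9, 7.0], [265.9, 6.8], [267.0, 7.0], [268.0, 7.0], [269.0, 7.2], [270.0, 7.2], [271.0, 7.5]]
top [655.7 -15.3 281.4]
top [ 672.8 -102.5  281.4]
scene [655.5 -14.3 281.4]
scene [ 673.3 -105.1  281.4]
```

Rail mid is at (664.2,-58.8,281.4) with yaw 0.194. Next I stage the hanger, move in, and lower it.

Request:
{"fn": "carry_out", "kwargs": {"slide": [[0.04,-0.06,0],[0.09,-0.14,-0.02],[0.14,-0.21,-0.04],[0.172,-0.256,-0.05],[0.172,-0.256,-0.05],[0.2,-0.25,-0.05],[0.26,-0.238,-0.05],[0.34,-0.222,-0.05],[0.4,-0.212,-0.05],[0.408,-0.21,-0.05]], "dr": [[0,0,0],[0,0,0],[0,0,0],[0,0,0],[0,0,0],[0,0,0],[0,0,0],[0,0,0],[0,0,0],[0,0,0]], "gripper": [0,0,0,0,0,0,0,0,0,0]}}

```text
clock: 6.43
eef_pos: [667.9, -66.0, 424.1]
eef_rot: [3.141, -0.0, -2.949]
wrist_force: [-0.1, 0.1, -2.0]
finger_gap: 11.5
finger_force: 40.0
```

Request:
{"fn": "carry_out", "kwargs": {"slide": [[0,0,0],[0,0,-0.02],[0,0,-0.04],[0,0,-0.06],[0,0,-0.08],[0,0,-0.09],[0,0,-0.1],[0,0,-0.1]], "dr": [[0,0,0],[0,0,0],[0,0,0],[0,0,0],[0,0,0],[0,0,0],[0,0,0],[0,0,0]], "gripper": [0,0,0,0,0,0,0,0]}}

```text
clock: 7.1
eef_pos: [666.3, -68.5, 399.1]
eef_rot: [3.141, -0.001, -2.952]
wrist_force: [0.4, 0.1, -1.8]
finger_gap: 11.8
finger_force: 40.0
```

```bash
python3 - <<'E'
from h import *
a=camera('scene');b=camera('top');s=read_state();print(s['clock'],s['eef_pos'],s['wrist_force'],s['moment'])
save('s4',np.hstack([cv2.resize(a[150:300,170:320],(400,400),interpolation=2),cv2.resize(b[90:190,270:370],(400,400),interpolation=2)]))
E
```

```text
7.2 [666.35835781 -68.5592737  399.7831541 ] [ 0.49012629 -0.42184829 -1.19480098] [ 0.06843606 -0.03950764  0.01196038]
```

View pics/s4.png

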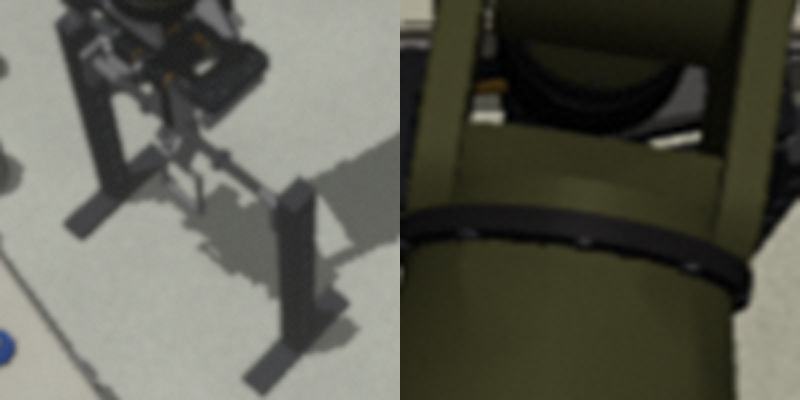

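The scene view shows the hanger's hook over the rail at (180,140), between the collars. I'll lower until it makes contact.

Request:
{"fn": "carry_out", "kwargs": {"slide": [[0,0,-0.006],[0,0,-0.012],[0,0,-0.016],[0,0,-0.02],[0,0,-0.02],[0,0,-0.02]], "dr": [[0,0,0],[0,0,0],[0,0,0],[0,0,0],[0,0,0],[0,0,0]], "gripper": [0,0,0,0,0,0]}}

```text
clock: 7.7
eef_pos: [666.3, -68.5, 395.6]
eef_rot: [-3.141, 0.001, -2.951]
wrist_force: [-1.9, -0.3, 5.5]
finger_gap: 11.9
finger_force: 40.0
```

```bash
python3 - <<'E'
from h import *
s=read_state();print(s['clock'],s['eef_pos'],s['wrist_force'],s['moment'])
E
```

```text
7.7 [666.28695454 -68.49901972 395.57273207] [-1.89938709 -0.33436759  5.47152404] [0.01511733 0.47421797 0.10399802]
```

Request:
{"fn": "carry_out", "kwargs": {"slide": [[-0.004,-0.001,0.004],[-0.008,-0.002,0.004],[-0.008,-0.002,0.004],[-0.008,-0.002,0.002],[-0.008,-0.002,0.002]], "dr": [[0,0,0],[0,0,0],[0,0,0],[0,0,0],[0,0,0]], "gripper": [0,0,0,0,0]}}

```text
clock: 8.12
eef_pos: [664.9, -68.7, 396.0]
eef_rot: [-3.141, 0.004, -2.951]
wrist_force: [8.1, 1.0, 4.4]
finger_gap: 11.7
finger_force: 40.0
```

```bash
python3 - <<'E'
from h import *
s=read_state();print(s['clock'],s['eef_pos'],s['wrist_force'],s['moment'])
E
```

```text
8.1167 [664.93747039 -68.73616422 396.00944965] [8.09775908 1.02987757 4.38975481] [ 0.27456014 -1.49283799 -0.02813773]
```

Request:
{"fn": "carry_out", "kwargs": {"slide": [[0.003,0.001,0],[0.006,0.001,0],[0.006,0.001,0],[0.006,0.001,0]], "dr": [[0,0,0],[0,0,0],[0,0,0],[0,0,0]], "gripper": [0,0,0,0]}}

```text
clock: 8.45
eef_pos: [666.0, -68.6, 395.5]
eef_rot: [-3.141, 0.001, -2.951]
wrist_force: [2.6, 1.2, 4.8]
finger_gap: 11.8
finger_force: 40.0
```

```bash
python3 - <<'E'
from h import *
s=read_state();print(s['clock'],s['eef_pos'],s['wrist_force'],s['moment'])
E
```

```text
8.45 [665.97666948 -68.63559171 395.46821908] [2.63092215 1.20436823 4.79919398] [ 0.22563898 -0.50192391 -0.03870654]
```

Seated with small forces. Release slowly.

Request:
{"fn": "carry_out", "kwargs": {"slide": [[0,0,0],[0,0,0],[0,0,0],[0,0,0],[0,0,0],[0,0,0]], "dr": [[0,0,0],[0,0,0],[0,0,0],[0,0,0],[0,0,0],[0,0,0]], "gripper": [14,18,24,36,40,40], "newtons": 5}}

```text
clock: 8.95
eef_pos: [665.9, -68.7, 395.0]
eef_rot: [3.142, -0.0, -2.951]
wrist_force: [-0.9, 0.1, -0.9]
finger_gap: 36.6
finger_force: 0.0
```

Request:
{"fn": "carry_out", "kwargs": {"slide": [[0,0,0.02],[0,0,0.06],[0,0,0.1],[0,0,0.16],[0,0,0.22],[-0.1,0.1,0.26],[-0.25,0.2,0.26],[-0.4,0.3,0.26],[-0.5,0.4,0.26],[-0.6,0.4,0.26]], "dr": [[0,0,0],[0,0,0],[0,0,0],[0,0,0],[0,0,0],[0,0,0],[0,0,0],[0,0,0],[0,0,0],[0,0,0]], "gripper": [40,40,40,40,40,40,50,60,60,60]}}

```text
clock: 9.78
eef_pos: [513.6, 34.3, 461.8]
eef_rot: [3.141, 0.002, -2.949]
wrist_force: [0.9, -0.1, 1.0]
finger_gap: 56.1
finger_force: 0.0
```

Request:
{"fn": "carry_out", "kwargs": {"slide": [[-0.1,0.0,0.04],[-0.2,0,0.08],[-0.3,0.0,0.1],[-0.36,0.0,0.1],[-0.36,0.0,0.1]], "dr": [[0,0,0],[0,0,0],[0,0,0],[0,0,0],[0,0,0]], "gripper": [60,60,60,60,60]}}

```text
clock: 10.2
eef_pos: [423.8, 31.4, 487.7]
eef_rot: [-3.141, 0.004, -2.951]
wrist_force: [-0.6, 0.1, 0.7]
finger_gap: 56.4
finger_force: 0.0
```

```bash
python3 - <<'E'
from h import *
import pickle
a=camera('scene');b=camera('top');m=camera_model('wrist');w=camera('wrist');s=read_state();print(s['clock'],s['eef_pos'],s['eef_rot'],s['joints'])
pickle.dump((a,b,m,w),open('w5.pkl','wb'))
u=np.zeros((600,800,3),np.uint8)
u[:300,:400]=cv2.resize(a[130:280,170:370],(400,300),interpolation=2)
u[:300,400:]=cv2.resize(b[80:230,230:430],(400,300),interpolation=2)
u[300:,:400]=cv2.resize(w,(400,300))
save('s5',np.clip(u*1.3,0,255).astype(np.uint8))
E
```

```text
10.35 [426.30965539  31.25526157 485.71681461] [-3.14142338e+00  8.12290463e-04 -2.95152039e+00] [-1.25423588e-02 -5.51771234e-02  1.50278527e+00 -2.37205047e-06
  1.69315477e+00 -1.77341118e+00]
```

View pics/s5.png

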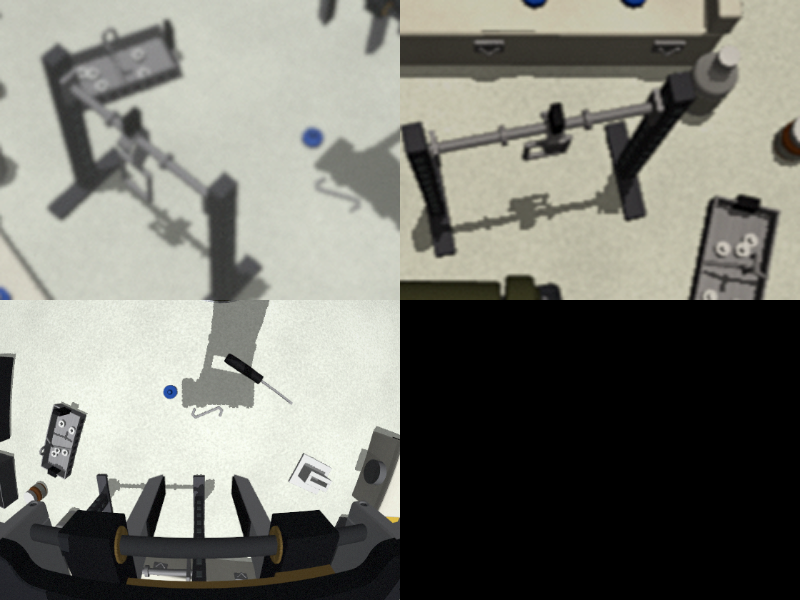

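The hanger hangs on the rail between the collars, at (130,140) in the scene crop. Now I'll go and look at the basket, with the tool turned to suit its lug.

Request:
{"fn": "carry_out", "kwargs": {"slide": [[0,-0.02,0],[0.02,-0.08,0],[0.04,-0.16,0],[0.06,-0.26,0],[0.08,-0.36,0],[0.1,-0.46,0],[0.11,-0.54,0],[0.12,-0.6,0],[0.12,-0.6,0],[0.12,-0.6,0]], "dr": [[0,0,-0.019],[0,0,-0.038],[0,0,-0.057],[0,0,-0.076],[0,0,-0.095],[0,0,-0.114],[0,0,-0.133],[0,0,-0.152],[0,0,-0.171],[0,0,-0.19]], "gripper": [60,60,60,60,60,60,60,60,60,60]}}

```text
clock: 11.18
eef_pos: [456.9, -120.0, 484.4]
eef_rot: [-3.14, -0.001, 2.13]
wrist_force: [0.1, -0.2, -0.7]
finger_gap: 56.1
finger_force: 0.0
```

Request:
{"fn": "carry_out", "kwargs": {"slide": [[0.01,-0.06,-0.06],[0.03,-0.14,-0.14],[0.05,-0.24,-0.24],[0.07,-0.34,-0.34],[0.09,-0.42,-0.44],[0.1,-0.48,-0.52],[0.1,-0.48,-0.56],[0.1,-0.48,-0.56]], "dr": [[0,0,-0.019],[0,0,-0.038],[0,0,-0.057],[0,0,-0.076],[0,0,-0.095],[0,0,-0.114],[0,0,-0.129],[0,0,-0.129]], "gripper": [60,60,60,60,60,60,60,60]}}

```text
clock: 11.85
eef_pos: [481.1, -239.6, 341.8]
eef_rot: [-3.136, -0.002, 1.322]
wrist_force: [0.5, 0.1, -0.2]
finger_gap: 56.6
finger_force: 0.0
```

```bash
python3 - <<'E'
from h import *
import pickle
m=camera_model('wrist');w=camera('wrist');s=read_state();print(s['clock'],s['eef_pos'],s['eef_rot'],s['joints'])
pickle.dump((m,w),open('w6.pkl','wb'))
E
```

```text
11.9 [ 481.2840069  -239.20279739  343.74056215] [-3.13861421e+00 -8.80719494e-04  1.32849380e+00] [-5.29405006e-01  2.44078561e-01  1.49587167e+00  1.26648028e-06
  1.40474835e+00 -2.87103997e-01]
```

Request:
{"fn": "carry_out", "kwargs": {"slide": [[-0.03,0.1,0],[-0.06,0.2,0],[-0.08,0.3,0],[-0.08,0.3,0],[-0.08,0.3,0]], "dr": [[0,0,0],[0,0,0],[0,0,0],[0,0,0],[0,0,0]], "gripper": [60,60,60,60,60]}}

```text
clock: 12.32
eef_pos: [461.3, -162.9, 346.6]
eef_rot: [3.139, 0.0, 1.333]
wrist_force: [0.8, 0.4, -0.1]
finger_gap: 56.3
finger_force: 0.0
```

```bash
python3 - <<'E'
from h import *
import pickle
m=camera_model('wrist');w=camera('wrist');s=read_state();print(s['clock'],s['eef_pos'],s['eef_rot'],s['joints'])
pickle.dump((m,w),open('w7.pkl','wb'))
w6=pickle.load(open('w6.pkl','rb'))[1]
u=np.hstack([w6,w]);u=cv2.resize(u,(800,300),interpolation=cv2.INTER_AREA)
save('w67',np.vstack([u,cv2.resize(w6[20:230,140:420],(400,300)).repeat(1,1) if 0 else np.zeros((1,800,3),np.uint8)]))
E
```

```text
12.3667 [ 461.3946466  -163.5900924   346.25109282] [3.13984356e+00 4.29131785e-04 1.33109631e+00] [-4.15520446e-01  1.30956369e-01  1.62383116e+00 -1.18611752e-04
  1.38500793e+00 -1.75799002e-01]
```

View pics/w67.png

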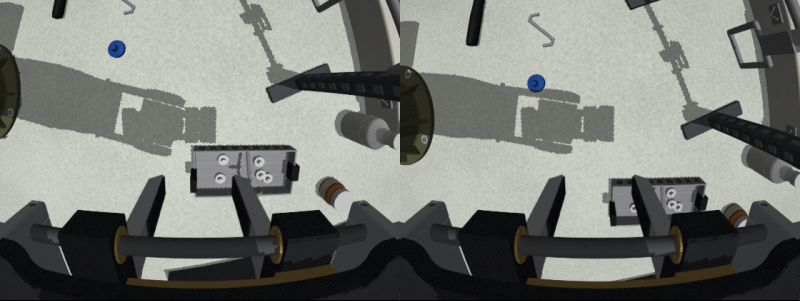

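In the left view the basket's near end has a thin upright black lug at (193,180), and the far end a black block at (293,170). I'll get both heights from masks in the two views.

```bash
python3 - <<'E'
from h import *
import pickle
L={}
for k,boxes in (('w6',((255,225,25,55),(395,220,30,40))),('w7',((285,275,25,50),(410,265,35,40)))):
    m,w=pickle.load(open(k+'.pkl','rb'))
    for j,(x,y,a,b) in enumerate(boxes):
        c=w[y:y+b,x:x+a].max(2); d=(c<28).astype(np.uint8)
        print(k,j,int(c.min()))
        for r in c[::2]: print(' '.join('%3d'%v for v in r))
E
```

```text
w6 0 3
205 204 203 206 211 212 204 202 201 207 202 206 197 115 116 113 135 143 101 119 142 142 141 144 143
208 210 206 208 118 117 114 116 115 119 118 119 115 108 111 113 134 145 122 124 149 148 148 150 148
205 203 202 209 119 118 119 116 117 118 119 119 121 119 118 117 135 145 121 123 146 147 147 148 146
212 214 210 207 195 119 116 114 115 114 113 118 120 125 124 120 138 143 121 119 145 145 144 142 144
212 209 210 210 119 116 110 113 118 116 119 119 120 120 120 123 134 146 121 123 150 150 149 148 147
203 202 208 213 141 119 114 111 117 118 119 121 120  62  64  61 101 139 106  52 136 142 142 141 142
200 201 202 205 202 122 117 114 116 118 120 121  64  12   6  11  10   6   5  13  79 145 145 144 144
212 212 210 205 137 112 115 116 117 118 118 118  37  11   7  12   8   6   7  12  76 144 142 144 142
207 207 207 211 209 145 143 117 131 132 116 115  14   6  11   5   8  13   8  12  77 147 146 146 147
212 212 213 213 212 210 204 201 199 204 211 206  22   6  11   9  10  14  12  18  79 143 143 145 144
210 208 212 212 213 211 209 204 206 209 212 155  21  17   6  10  11   4   9   7  82 147 147 1
[... 8727 characters left out ...]

 65  42  42  43  44  43  40  41  38  43  86 112 134 129 122 114 105 114 113  88  58  14  13  11  12  18  16  11  16  16  15  17  18  14  20
 11  13  19  13  13  15  14  15   9  18  13   5  11  21  17  14   9   8  19  12  14  18  16  17  12  16  13  13  10  20  12  12   6  13  19
 13  10  20  11  12  16   9  16  11  13  12  11  13  16  20  18   9  14  19  13  11  15  15  13  13  15  17  13  19  17  16  14  17  12  15
 16  16  11  18  14  18  18  16  15  14  10   5  17  18  15  20  19  13  19  13  14  16   9  10  16  15  17  13  14  12  10  14  12  16  14
 15  12  14  20  16  15  14  17  17  20  17  11  19  13  15  19  14  17  19  14  18   9  14  17  10  20  11  14  16  11  16  12   9  15   7
```

```bash
python3 - <<'E'
from h import *
import pickle
m1,_=pickle.load(open('w6.pkl','rb'));m2,_=pickle.load(open('w7.pkl','rb'))
def P(n,a,b):
    p,e=tri([ray(m1,*a,True),ray(m2,*b,True)]);print(n,np.round(p,1),np.round(e,1));return p
P('near c',(270.6,260),(298.6,309));P('near +y edge',(271,251),(298.5,301.5));P('near -y edge',(271,268.3),(299,316))
P('far c',(413,243.5),(425.5,286));P('far +y',(414.5,233.5),(426,278.5));P('far -y',(411.5,254),(423.5,294))
for z in(64,84,88): print(z,atz(m1,270.6,260,z,True).round(1),atz(m2,298.6,309,z,True).round(1),'far',atz(m1,413,243.5,z,True).round(1),atz(m2,425.5,286,z,True).round(1))
E
```

```text
near c [ 454.2 -307.5   89.6] [0.4 0.4]
near +y edge [ 456.7 -298.1   87. ] [0.9 0.9]
near -y edge [ 452.5 -316.8   91.6] [0.2 0.2]
far c [ 638.8 -354.3   43.4] [0.6 0.6]
far +y [ 639.6 -338.7   47.7] [0.7 0.7]
far -y [ 638.5 -374.1   34.2] [0.8 0.8]
64 [ 451.  -318.4   64. ] [ 451.9 -324.4   64. ] far [ 630.8 -344.    64. ] [ 630.9 -339.9   64. ]
84 [ 453.8 -309.8   84. ] [ 453.4 -311.3   84. ] far [ 623.7 -334.    84. ] [ 622.7 -326.    84. ]
88 [ 454.4 -308.1   88. ] [ 453.7 -308.7   88. ] far [ 622.3 -332.    88. ] [ 621.1 -323.2   88. ]
```

The near lug's top is at (454,-309,≈87), and the far block is low, so the lug is settled. The basket yaw is -0.23. I'll approach tilted 45° about the basket's x axis, so the gripper body stays clear of the hanger later.

Request:
{"fn": "carry_out", "kwargs": {"slide": [[0.01,-0.02,-0.05],[0.02,-0.04,-0.12],[0.03,-0.06,-0.2],[0.04,-0.08,-0.3],[0.06,-0.1,-0.4],[0.07,-0.11,-0.5],[0.08,-0.12,-0.58],[0.08,-0.12,-0.62],[0.08,-0.12,-0.62],[0.08,-0.12,-0.62]], "dr": [[-0.019,0.0045,0],[-0.038,0.009,0],[-0.057,0.013,0],[-0.076,0.018,0],[-0.095,0.022,0],[-0.11,0.026,0],[-0.1217,0.0285,0.0015],[-0.1217,0.0285,0.0015],[-0.1217,0.0285,0.0015],[-0.1217,0.0285,0.0015]], "gripper": [60,60,60,60,60,60,60,60,60,60]}}

```text
clock: 13.2
eef_pos: [481.3, -194.2, 190.8]
eef_rot: [3.133, 0.783, 1.333]
wrist_force: [-0.3, 0.2, 0.1]
finger_gap: 56.5
finger_force: 0.0
```

```bash
cat >> h.py <<'E'
from scipy.spatial.transform import Rotation as Rn
def tool(s):
    R=Rn.from_euler('xyz',s['eef_rot']).as_matrix(); return R, s['eef_pos']+78*R[:,2]
E
python3 - <<'E'
from h import *
s=read_state();R,g=tool(s);print(s['clock'],s['eef_pos'],s['joints'],g,R.round(3).tolist())
E
```

```text
13.2 [ 481.27804518 -194.19219256  190.82934631] [-0.21753276  0.42136396  1.77308722 -0.88369212  1.14930842  0.48256171] [ 468.95245712 -247.81916922  135.54619107] [[0.167, 0.973, -0.158], [0.689, -0.23, -0.688], [-0.705, 0.006, -0.709]]
```

Request:
{"fn": "carry_out", "kwargs": {"slide": [[-0.006,-0.03,-0.03],[-0.015,-0.07,-0.075],[-0.025,-0.11,-0.12],[-0.035,-0.15,-0.165],[-0.045,-0.19,-0.21],[-0.055,-0.225,-0.25],[-0.06,-0.247,-0.274],[-0.06,-0.247,-0.274],[-0.06,-0.247,-0.274]], "dr": [[0,0,0],[0,0,0],[0,0,0],[0,0,0],[0,0,0],[0,0,0],[0,0,0],[0,0,0],[0,0,0]], "gripper": [60,60,60,60,60,60,60,40,25], "newtons": 10}}

```text
clock: 13.95
eef_pos: [465.9, -255.8, 122.0]
eef_rot: [3.133, 0.785, 1.333]
wrist_force: [0.2, 0.9, -0.3]
finger_gap: 46.4
finger_force: 0.0
```

Request:
{"fn": "carry_out", "kwargs": {"slide": [[0,0,0],[0,0,0],[0,0,0],[0,0,0],[0,0,0],[0,0,0],[0,0,0]], "dr": [[0,0,0],[0,0,0],[0,0,0],[0,0,0],[0,0,0],[0,0,0],[0,0,0]], "gripper": [0,0,0,0,0,0,0]}}

```text
clock: 14.53
eef_pos: [466.0, -255.4, 121.8]
eef_rot: [3.133, 0.785, 1.334]
wrist_force: [0.2, 1.5, 2.1]
finger_gap: 10.1
finger_force: 10.0
```

```bash
python3 - <<'E'
from h import *
s=read_state();R,g=tool(s);print(s['clock'],s['eef_pos'],s['wrist_force'],s['finger_gap'],s['finger_force'],g)
E
```

```text
14.5333 [ 465.95861487 -255.40204059  121.76032971] [0.22554341 1.54003423 2.10288927] 10.13507646679558 10.005212724208832 [ 453.6629036  -309.17183229   66.60940057]
```

Request:
{"fn": "carry_out", "kwargs": {"slide": [[0,0,0],[0,0,0],[0,0,0.004],[0,0,0.01],[0,0,0.02],[0,0,0.04],[0,0,0.06],[0,0,0.08],[0,0,0.08],[0,0,0.08]], "dr": [[0,0,0],[0,0,0],[0,0,0],[0,0,0],[0,0,0],[0,0,0],[0,0,0],[0,0,0],[0,0,0],[0,0,0]], "gripper": [0,0,0,0,0,0,0,0,0,0], "newtons": 60}}

```text
clock: 15.37
eef_pos: [466.0, -255.5, 142.1]
eef_rot: [3.132, 0.785, 1.333]
wrist_force: [-0.9, 0.9, -2.1]
finger_gap: 9.6
finger_force: 60.0
```

```bash
python3 - <<'E'
from h import *
import pickle
s=read_state();R,g=tool(s);print(s['clock'],s['eef_pos'],s['wrist_force'],s['finger_gap'],s['finger_force'],g)
m0=pickle.load(open('m0.pkl','rb'));a,b,m,w=pickle.load(open('w5.pkl','rb'))
mt=m0['top']
X=np.array([666,-68.6,151.4]);yr=np.array([-.1924,.9813,0])
print('expected top px',proj(mt,X),proj(mt,X+20*yr),proj(mt,X-20*yr));print('scene',proj(m0['scene'],X),proj(m0['scene'],X+20*yr),proj(m0['scene'],X-20*yr))
g=b.max(2)
print('top');[print(y,' '.join('%3d'%v for v in g[y,288:320])) for y in range(146,166)]
g=a.max(2);u,v=map(int,proj(m0['scene'],X));print('scene',u,v)
[print(y,' '.join('%3d'%q for q in g[y,u-16:u+17])) for y in range(v-14,v+15)]
E
```

```text
15.3667 [ 465.97710555 -255.5100085   142.07444145] [-0.85841463  0.88664348 -2.11113235] 9.567097957382899 60.001137256622314 [ 453.71011826 -309.28454402   86.92174113]
expected top px (np.float64(302.50942663062943), np.float64(159.1956954074976)) (np.float64(294.45313350272977), np.float64(160.73004823928218)) (np.float64(310.5536357346506), np.float64(157.66364402576738))
scene (np.float64(240.02400926003537), np.float64(222.33479817914534)) (np.float64(245.48588433862017), np.float64(226.77124856501075)) (np.float64(234.61800573343322), np.float64(217.9437298946253))
top
146  97  93  90  86  84  78  73  67  64  61  62  62  68  73  68  52  37  25  10   5   8  15  29  60 103 136 141 145 146 146 144 147
147  77  69  65  61  61  60  60  67  74  80  90 100 121 135 121  78  44  34  27  23  28  34  46  62  84 108 112 117 133 145 146 147
148  60  64  70  74  81  89 101 121 135 138 139 143 147 146 125  79  43  37  38  37  37  40  51  68  81  96  99 100 123 147 149 150
149  93 113 134 136 138 139 137 139 146 145 143 136 120 105  87  56  39  39  40  40  40  51  71  86  89  86  79  92 124 
[... 5381 characters left out ...]
 159 158 156 156 156
232 156 156 157 156 156 157 157 159 159 159 159 159 157 157 157 151 140 122 109  96  92  95 108 125 137 146 153 155 157 158 155 155 156
233 158 158 157 159 158 157 157 158 157 159 159 159 155 155 157 157 150 142 129 116 100  96  99 108 121 135 146 151 151 152 155 155 156
234 158 159 158 157 156 157 157 156 160 157 157 157 155 154 155 156 156 152 146 134 121 105  97  96 104 117 130 136 133 140 150 155 158
235 158 159 159 158 156 159 159 158 158 158 158 156 153 153 155 158 158 155 153 148 136 119 104  94  94 103 111 112 112 127 142 154 159
236 156 157 158 156 157 158 159 159 159 157 158 158 156 155 155 156 156 154 155 152 147 136 120 104  95  92  97  98 103 118 141 153 156
```

```bash
python3 - <<'E'
from h import *
import pickle
m0=pickle.load(open('m0.pkl','rb'));b=camera('top');a=camera('scene')
g=b.max(2)
print('top');[print(y,' '.join('%3d'%v for v in g[y,288:320])) for y in range(152,162)]
g=a.max(2);u,v=240,222
[print(y,' '.join('%3d'%q for q in g[y,u-16:u+17])) for y in range(v-4,v+13)]
X=np.array([666,-68.6,151.4])
for dx in(0,3,6): print(dx,[np.round(proj(m0[n],X+dx*np.array([.98,.19,0])+k*np.array([-.1924,.9813,0])),1).tolist() for n in('top','scene') for k in(-24,0,24)])
print(read_state()['clock'])
E
```

```text
top
152 154 154 152 133 101  92  96  90  82  68  51  43  37  29  29  30  32  32  30  28  27  29  33  28  20  28  73 123 147 150 149 148
153 153 156 155 129  78  65  71  75  80  84  92  90  73  45  27  24  24  24  24  22  24  21  21  17  21  47  98 138 145 147 150 148
154 153 156 155 121  55  31  54  99 134 142 145 141 117  73  34  21  22  22  23  23  20  21  21  19  30  74 124 145 145 147 149 149
155 152 154 144 104  40  23  68 119 146 149 147 134 112  83  42  21  21  21  26  26  28  29  24  26  50 100 142 151 149 146 148 151
156 152 152 137  92  35  25  64 105 119 116 113 107  97  84  54  32  29  31  36  46  55  62  66  76  96 124 147 150 147 146 146 151
157 150 149 126  69  26  29  63  94 103  98  97  91  84  76  64  61  73  76  77  80  91 110 131 136 140 143 150 150 149 147 148 152
158 150 150 123  60  21  32  60  79  76  67  68  77  86  90  94 104 123 137 136 133 136 142 148 148 145 148 150 151 150 149 149 152
159 150 149 128  84  46  42  64  81  88  91  99 120 139 143 143 144 150 152 149 148 150 149 149 145 145 145 148 149 150 149 150 148
160 151 150 144 127 104  98 119 137 143 
[... 2140 characters left out ...]
167 164 167 166 167 167 167 167 167 167 167 165 165 160 148 131 114 102  95  97 114 131 146 156 162 167 166 165 164 163 164
233 166 167 166 165 166 166 165 165 167 168 168 167 165 164 166 163 159 148 136 122 109 101 105 111 126 144 156 159 159 160 163 164 165
234 168 165 167 166 166 165 167 166 167 167 165 165 164 164 164 166 163 158 151 142 125 110 101 102 108 125 140 141 142 149 158 164 166
0 [[312.2, 157.4], [302.5, 159.2], [292.8, 161.0], [233.5, 217.1], [240.0, 222.3], [246.6, 227.7]]
3 [[311.9, 156.2], [302.3, 158.0], [292.6, 159.9], [232.8, 217.8], [239.2, 223.1], [245.8, 228.4]]
6 [[311.7, 155.0], [302.0, 156.8], [292.4, 158.7], [232.0, 218.5], [238.4, 223.8], [245.0, 229.2]]
15.4667
```

The hanger is still, with its bar tilted about 6 mm to +x, at about (672,-67.5,151). I'll carry the basket back and around, then up to the staging point.

Request:
{"fn": "carry_out", "kwargs": {"slide": [[0,0,0.04],[0,0.01,0.1],[-0.02,0.04,0.15],[-0.05,0.1,0.19],[-0.08,0.18,0.204],[-0.11,0.26,0.204],[-0.13,0.34,0.204],[-0.15,0.42,0.204],[-0.154,0.47,0.204],[-0.154,0.482,0.204]], "dr": [[0,0,0],[0,0,0],[0,0,0.003],[0,0,0.008],[0,0,0.015],[0,0,0.023],[0,0,0.031],[0,0,0.038],[0,0,0.042],[0,0,0.043]], "gripper": [0,0,0,0,0,0,0,0,0,0]}}

```text
clock: 16.3
eef_pos: [427.2, -133.6, 193.2]
eef_rot: [3.133, 0.785, 1.607]
wrist_force: [1.1, 0.4, -1.5]
finger_gap: 9.5
finger_force: 60.0
```

Request:
{"fn": "carry_out", "kwargs": {"slide": [[0,0.02,0],[-0.005,0.06,0],[-0.01,0.12,0],[-0.015,0.18,0],[-0.018,0.24,0],[-0.018,0.28,0],[-0.018,0.305,0],[-0.018,0.31,0],[-0.018,0.31,0],[-0.018,0.31,0]], "dr": [[0,0,0.003],[0,0,0.008],[0,0,0.015],[0,0,0.023],[0,0,0.031],[0,0,0.038],[0,0,0.042],[0,0,0.043],[0,0,0.043],[0,0,0.043]], "gripper": [0,0,0,0,0,0,0,0,0,0]}}

```text
clock: 17.13
eef_pos: [423.0, -57.8, 192.7]
eef_rot: [3.133, 0.785, 1.873]
wrist_force: [0.2, -0.3, -1.7]
finger_gap: 9.6
finger_force: 60.0
```

```bash
python3 - <<'E'
from h import *
import pickle
s=read_state();R,g=tool(s);print(s['clock'],s['eef_pos'],s['joints'],s['wrist_force'],s['moment'],s['finger_gap'],g,R[:,1],'yaw',np.arctan2(R[1,1],R[0,1]))
b=camera('top');a=camera('scene');pickle.dump((a,b),open('x8.pkl','wb'))
E
```

```text
17.1333 [422.97625026 -57.83422098 192.68408937] [ 0.05743577  0.17937903  2.10322278 -1.02213198  0.92996515  0.4271505 ] [ 0.24707445 -0.28801436 -1.73909149] [ 0.44281407  0.37482076 -0.01240166] 9.612846210195556 [ 440.02475387 -110.28953189  137.53167436] [0.95284248 0.3034066  0.00596984] yaw 0.3082714258559734
```

```bash
python3 - <<'E'
from h import *
import pickle
m0=pickle.load(open('m0.pkl','rb'));a,b=pickle.load(open('x8.pkl','rb'))
S=np.array([440+90.5,-110.3+28.8,184]);u1,v1=map(int,proj(m0['top'],S));u2,v2=map(int,proj(m0['scene'],S));print(u1,v1,u2,v2)
c=lambda im,u,v:cv2.resize(im[v-60:v+60,u-40:u+40],(400,600),interpolation=cv2.INTER_CUBIC)
save('x8',np.clip(np.hstack([c(b,u1,v1),c(a,u2,v2)])*1.3,0,255).astype(np.uint8))
E
```

```text
309 212 277 186
```

View pics/x8.png

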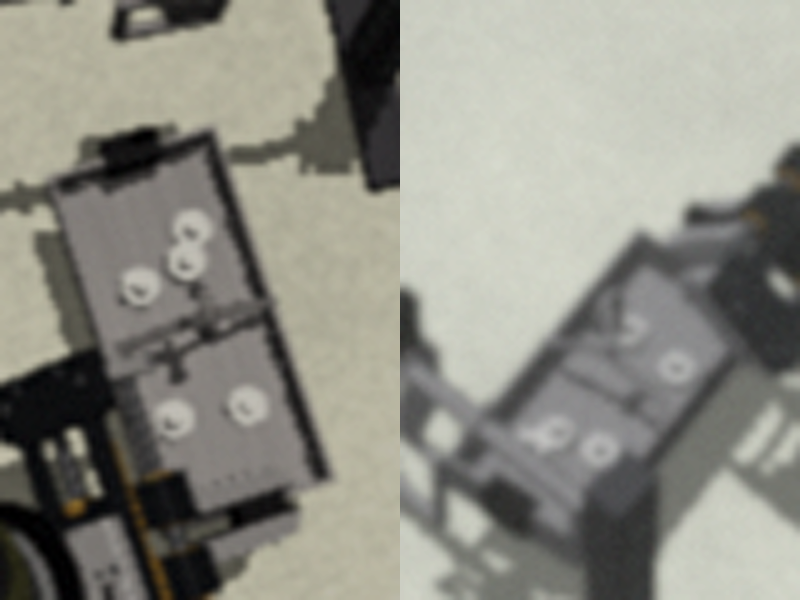

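The top view (left) shows the tray level with the hook and bail at (200,320). The scene view (right) shows the hook at (610,310) and the far block at (505,500). I'll check the sag.

```bash
python3 - <<'E'
from h import *
import pickle
m0=pickle.load(open('m0.pkl','rb'))
T=lambda x,y:ray(m0['top'],269+x/5,152+y/5)
S=lambda x,y:ray(m0['scene'],237+(x-400)/5,126+y/5)
g=np.array([440,-110.3,137.5])
b=np.array([.9528,.3034,0]);yb=np.array([-.3034,.9528,0])
def P(n,t,s):
    p,e=tri([T(*t),S(*s)]);d=p-g;print(n,p.round(1),np.round(e,1),'in basket axes',(d@b).round(1),(d@yb).round(1),d[2].round(1))
P('block',(130,145),(505,500));P('farcorner -y rim',(212,133),(475,440));P('hooktop',(205,320),(612,290));P('hooktop2',(200,297),(612,290))
for n,m,uv in(('top',m0['top'],(269,152)),('scene',m0['scene'],(237-80,126))):
    for k,o in(('seat',(95,0,46.4)),('top',(95,0,59)),('bailtop',(95,0,2.4)),('tip',(104,0,26)),('farrim-y',(190,-45,-30.6)),('nearrim-y',(0,-45,-30.6))):
        p=proj(m,g+o[0]*b+o[1]*yb+np.array([0,0,o[2]]));print(n,k,np.round(((p[0]-uv[0])*5,(p[1]-uv[1])*5)))
E
```

```text
block [621.8 -52.2 104.9] [0.2 0.2] in basket axes 190.8 0.2 -32.6
farcorner -y rim [620.8 -88.2 123.3] [5.1 5.1] in basket axes 178.9 -33.8 -14.2
hooktop [523.2 -82.5 186.9] [1. 1.] in basket axes 87.7 1.2 49.4
hooktop2 [530.2 -77.1 201.4] [1.5 1.5] in basket axes 96.0 4.2 63.9
top seat [204. 304.]
top top [206. 300.]
top bailtop [196. 315.]
top tip [194. 291.]
top farrim-y [215. 120.]
top nearrim-y [337. 478.]
scene seat [604. 302.]
scene top [604. 289.]
scene bailtop [605. 345.]
scene tip [595. 333.]
scene farrim-y [440. 456.]
scene nearrim-y [636. 224.]
```

Request:
{"fn": "carry_out", "kwargs": {"slide": [[0.02,0,0.002],[0.06,-0.002,0.006],[0.11,-0.003,0.01],[0.16,-0.005,0.012],[0.21,-0.006,0.012],[0.24,-0.007,0.012],[0.246,-0.007,0.012],[0.246,-0.007,0.012]], "dr": [[0,0,0],[0,0,0],[0,0,0],[0,0,0],[0,0,0],[0,0,0],[0,0,0],[0,0,0]], "gripper": [0,0,0,0,0,0,0,0]}}

```text
clock: 17.9
eef_pos: [484.4, -59.4, 195.4]
eef_rot: [3.134, 0.785, 1.874]
wrist_force: [0.1, 0.2, -2.9]
finger_gap: 9.6
finger_force: 60.0
```

```bash
python3 - <<'E'
from h import *
import pickle
m0=pickle.load(open('m0.pkl','rb'));a=camera('scene');b=camera('top')
s=read_state();R,g=tool(s);print(s['clock'],s['wrist_force'],g)
bb=R[:,1]/np.linalg.norm(R[:2,1]);bb[2]=0
S=g+96*bb+[0,0,43.5];print('seat',S,'px top',proj(m0['top'],S),'scene',proj(m0['scene'],S))
u,v=map(int,proj(m0['scene'],S));G=a.max(2)
print(u,v);[print(y,' '.join('%3d'%q for q in G[y,u-12:u+13])) for y in range(v-10,v+14)]
u,v=map(int,proj(m0['top'],S));G=b.max(2)
print(u,v);[print(y,' '.join('%3d'%q for q in G[y,u-14:u+13])) for y in range(v-10,v+14)]
E
```

```text
18.0 [ 0.07014446  0.13605044 -0.98803905] [ 500.9888237  -111.71460251  140.29254407]
seat [592.43827949 -82.50848953 183.79254407] px top (np.float64(309.81639502288635), np.float64(186.25214476346693)) scene (np.float64(258.9481924221787), np.float64(198.03761341106787))
258 198
188 164 165 163 163 162 162 163 163 163 164 164 164 161 157 148 128 102  78  66  57  58  67  75  78  72
189 164 165 163 163 162 161 162 162 164 163 164 163 159 149 131 106  82  65  60  59  64  76  88  92  86
190 166 163 163 163 163 163 163 163 162 164 162 161 153 136 110  84  66  58  56  63  75  90 101 105 103
191 164 164 163 163 164 164 164 166 163 164 160 154 139 115  89  70  59  58  64  75  88 100 110 113 110
192 165 163 162 161 162 164 163 166 163 161 157 142 119  93  72  60  57  61  71  87 101 110 112 114 114
193 164 166 164 162 163 162 163 165 164 158 146 123  98  78  66  64  61  68  79  97 107 113 114 114 113
194 162 164 163 163 164 164 162 163 159 148 127 101  82  75  74  71  69  75  90 104 111 114 115 115 113
195 160 163 163 163 160 161 160 158 148 130 106  85  81  85  83  76  73  86 100 109 112 1
[... 3674 characters left out ...]
  67  55  42  41  49  57  54
194 103  96  88  79  72  69  67  72  84  98 103 107 109  95  62  56  79  86  68  54  48  55  55  58  76  95  84
195  98  93  90  83  77  82  87  95 101 108 112 112 109  98  76  53  54  53  50  57  73  93  97  98 103 110  95
196  98  98  97  86  83 100 100  92  85 101 108 103  89  68  53  42  48  58  77  94 102 108 109 107 108 110 106
197  98  96  94  87  83  90  82  62  58  77  84  68  54  43  46  58  73  94 103 109 107 107 107 107 108 109 109
198  83  76  70  64  67  80  76  50  42  51  60  60  55  59  75  94 100 107 111 109 108 105 105 107 106 107 111
199  50  44  42  43  47  54  55  44  43  47  71  95 100  99 102 106 107 106 108 109 107 106 105 107 107 107 110
```

Request:
{"fn": "carry_out", "kwargs": {"slide": [[0.02,0.004,0],[0.06,0.012,0],[0.11,0.022,0],[0.16,0.031,0],[0.21,0.041,0],[0.26,0.051,0],[0.3,0.059,0],[0.33,0.065,0],[0.346,0.068,0],[0.346,0.068,0]], "dr": [[0,0,0],[0,0,0],[0,0,0],[0,0,0],[0,0,0],[0,0,0],[0,0,0],[0,0,0],[0,0,0],[0,0,0]], "gripper": [0,0,0,0,0,0,0,0,0,0]}}

```text
clock: 18.83
eef_pos: [571.2, -42.1, 195.6]
eef_rot: [3.133, 0.785, 1.874]
wrist_force: [-0.3, -0.5, -1.5]
finger_gap: 9.8
finger_force: 60.0
```

```bash
python3 - <<'E'
from h import *
import pickle
m0=pickle.load(open('m0.pkl','rb'));a=camera('scene');b=camera('top')
pickle.dump((a,b),open('x9.pkl','wb'))
s=read_state();R,g=tool(s);print(s['clock'],s['wrist_force'],s['moment'],g)
bb=R[:,1]/np.linalg.norm(R[:2,1]);bb[2]=0
S=g+96*bb+[0,0,43.5];print('seat',S,'px top',proj(m0['top'],S),'scene',proj(m0['scene'],S))
u,v=map(int,proj(m0['scene'],S));G=a.max(2)
print(u,v);[print(y,' '.join('%3d'%q for q in G[y,u-14:u+19])) for y in range(v-10,v+24)]
G=b.max(2)
print('top');[print(y,' '.join('%3d'%q for q in G[y,288:320])) for y in range(144,164)]
E
```

```text
18.9333 [-0.29001299 -0.68224464 -1.47744646] [0.38787954 0.36755432 0.01785604] [587.62765013 -94.69978003 140.37109526]
seat [679.07237398 -65.47885466 183.87109526] px top (np.float64(302.09471313210105), np.float64(150.0942690432683)) scene (np.float64(235.62713068115988), np.float64(219.90021756521244))
235 219
209  77  70  66  66  67  67  67  69  79  89  98 110 114 112 102  87  76  71  68  68  64  62  60  59  66  79  88  98 104 110 108 101  95
210  69  67  67  66  67  68  68  67  70  76  89 101 108 108  98  83  73  69  69  67  64  60  59  63  75  89  98 101 104 103 103  97  95
211  66  66  68  67  67  66  66  66  66  70  82 100 110 107  94  78  72  69  67  65  63  62  64  76  89 101 108 107 100  96  91  94 100
212  67  67  65  63  66  62  61  60  63  69  89 113 121 113  92  76  70  69  66  64  62  64  73  89 103 111 114 108  97  90  82  86  97
213  62  61  59  57  57  55  54  57  61  73  94 122 131 118  93  74  69  68  66  63  65  73  85  99 111 115 115 107  94  82  73  76  87
214  55  55  50  49  50  50  52  57  64  71  90 112 122 110  85  70  65  68  68  68  73  85  96 107 11
[... 5785 characters left out ...]
 112 108  89  54  37  27  46  91 131 151
159  85  84  77  72  67  51  44  48  60  80  98 107 106  85  66  82 105 113 111 108 110 109 102  89  64  47  46  38  36  73 122 146
160  58  57  54  49  47  49  61  80  98 107 110 111 110 104 100 104 111 114 111 107 102  88  66  56  52  58  55  36  24  52 101 133
161  36  35  37  46  60  82  99 107 109 110 111 110 111 109 109 106 105 106 104  88  68  60  58  59  78  96  84  48  26  41  85 125
162  39  43  60  80  97 106 112 113 112 111 111 111 112 111 106  89  70  68  64  56  56  75  95 100 105 112  98  66  40  34  70 116
163  49  67  96 105 111 113 111 106 103 107 112 111 105 103  90  62  45  45  43  48  67  99 111 111 111 112 109  86  46  24  52 100
```

The force is unchanged and the hanger has moved about 6 mm to +x, so the shank has met the bar as planned and the hook is through the loop. Lower it.

Request:
{"fn": "carry_out", "kwargs": {"slide": [[0,0,-0.01],[0,0,-0.022],[0,0,-0.034],[0,0,-0.046],[0,0,-0.058],[0,0,-0.07],[0,0,-0.08],[0,0,-0.088],[0,0,-0.092],[0,0,-0.092]], "dr": [[0,0,0],[0,0,0],[0,0,0],[0,0,0],[0,0,0],[0,0,0],[0,0,0],[0,0,0],[0,0,0],[0,0,0]], "gripper": [0,0,0,0,0,0,0,0,0,0]}}

```text
clock: 19.77
eef_pos: [570.8, -42.2, 172.4]
eef_rot: [3.134, 0.785, 1.875]
wrist_force: [-0.2, 0.4, -1.1]
finger_gap: 9.7
finger_force: 60.0
```

```bash
cat > st.py <<'E'
from h import *
s=read_state();R,g=tool(s);print(round(s['clock'],2),s['wrist_force'].round(2),s['moment'].round(2),s['finger_gap'].round(2),g.round(1))
E
python3 st.py
```

```text
Traceback (most recent call last):
  File "st.py", line 2, in <module>
    s=read_state();R,g=tool(s);print(round(s['clock'],2),s['wrist_force'].round(2),s['moment'].round(2),s['finger_gap'].round(2),g.round(1))
                                                                                                        ^^^^^^^^^^^^^^^^^^^^^
AttributeError: 'float' object has no attribute 'round'
```

Request:
{"fn": "carry_out", "kwargs": {"slide": [[-0.008,-0.0015,-0.004],[-0.016,-0.003,-0.01],[-0.024,-0.005,-0.016],[-0.03,-0.006,-0.02],[-0.03,-0.006,-0.024],[-0.03,-0.006,-0.024]], "dr": [[0,0,0],[0,0,0],[0,0,0],[0,0,0],[0,0,0],[0,0,0]], "gripper": [0,0,0,0,0,0]}}

```text
clock: 20.27
eef_pos: [563.3, -43.7, 166.5]
eef_rot: [3.133, 0.785, 1.874]
wrist_force: [-0.3, 1.3, -2.3]
finger_gap: 9.3
finger_force: 60.0
```

```bash
sed -i "s/s\['finger_gap'\].round(2)/s['finger_gap']/" st.py; python3 st.py
```

```text
20.27 [-0.28  1.28 -2.35] [0.45 0.35 0.05] 9.317055346955293 [580.4 -96.2 111.3]
```

Request:
{"fn": "carry_out", "kwargs": {"slide": [[0,0,-0.004],[-0.004,-0.001,-0.008],[-0.004,-0.001,-0.008]], "dr": [[0,0,0],[0,0,0],[0,0,0]], "gripper": [0,0,0]}}

```text
clock: 20.52
eef_pos: [562.2, -44.0, 164.4]
eef_rot: [3.134, 0.785, 1.874]
wrist_force: [0.3, 0.2, -2.5]
finger_gap: 9.6
finger_force: 60.0
```

```bash
python3 st.py
```

```text
20.52 [ 0.26  0.23 -2.55] [0.43 0.37 0.04] 9.641606746817175 [579.3 -96.4 109.3]
```

Request:
{"fn": "carry_out", "kwargs": {"slide": [[0,0,-0.002],[0,0,-0.004],[0,0,-0.006],[0,0,-0.008],[0,0,-0.008]], "dr": [[0,0,0],[0,0,0],[0,0,0],[0,0,0],[0,0,0]], "gripper": [0,0,0,0,0]}}

```text
clock: 20.93
eef_pos: [562.4, -44.0, 162.5]
eef_rot: [3.133, 0.785, 1.874]
wrist_force: [-0.1, -0.5, -1.8]
finger_gap: 9.4
finger_force: 60.0
```

```bash
python3 st.py
```

```text
20.93 [-0.05 -0.5  -1.77] [ 0.47  0.37 -0.03] 9.431467500742306 [579.5 -96.4 107.4]
```

Request:
{"fn": "carry_out", "kwargs": {"slide": [[0,0,-0.002],[0,0,-0.004],[0,0,-0.006],[0,0,-0.006]], "dr": [[0,0,0],[0,0,0],[0,0,0],[0,0,0]], "gripper": [0,0,0,0]}}

```text
clock: 21.27
eef_pos: [562.4, -44.0, 161.0]
eef_rot: [3.133, 0.785, 1.874]
wrist_force: [-0.6, 0.6, -2.2]
finger_gap: 9.2
finger_force: 60.0
```

```bash
python3 st.py
```

```text
21.27 [-0.56  0.64 -2.19] [0.45 0.34 0.02] 9.242475359160732 [579.5 -96.4 105.9]
```

Request:
{"fn": "carry_out", "kwargs": {"slide": [[0,0,-0.002],[0,0,-0.004],[0,0,-0.006],[0,0,-0.006]], "dr": [[0,0,0],[0,0,0],[0,0,0],[0,0,0]], "gripper": [0,0,0,0]}}

```text
clock: 21.6
eef_pos: [562.4, -44.0, 159.6]
eef_rot: [3.133, 0.785, 1.874]
wrist_force: [0.1, 0.2, -1.0]
finger_gap: 9.4
finger_force: 60.0
```

```bash
python3 st.py
```

```text
21.6 [ 0.09  0.19 -1.04] [0.4  0.27 0.03] 9.398892505455908 [579.5 -96.4 104.5]
```

Request:
{"fn": "carry_out", "kwargs": {"slide": [[0,0,-0.002],[0,0,-0.004],[0,0,-0.004],[0,0,-0.004]], "dr": [[0,0,0],[0,0,0],[0,0,0],[0,0,0]], "gripper": [0,0,0,0]}}

```text
clock: 21.93
eef_pos: [562.5, -44.0, 158.9]
eef_rot: [3.132, 0.786, 1.874]
wrist_force: [-1.0, -0.1, 0.2]
finger_gap: 9.8
finger_force: 60.0
```

```bash
python3 st.py
```

```text
21.93 [-0.97 -0.12  0.24] [0.18 0.   0.  ] 9.768576873571558 [579.7 -96.4 103.8]
```

Contact is made. I'll build the pull up in small steps.

Request:
{"fn": "carry_out", "kwargs": {"slide": [[0,0,-0.001],[0,0,-0.002],[0,0,-0.003],[0,0,-0.004],[0,0,-0.004]], "dr": [[0,0,0],[0,0,0],[0,0,0],[0,0,0],[0,0,0]], "gripper": [0,0,0,0,0]}}

```text
clock: 22.35
eef_pos: [562.5, -44.0, 157.9]
eef_rot: [3.132, 0.786, 1.874]
wrist_force: [-0.2, -0.6, 3.9]
finger_gap: 9.8
finger_force: 60.0
```

```bash
python3 st.py
```

```text
22.35 [-0.18 -0.62  3.88] [-0.09 -0.31 -0.01] 9.778313312203016 [579.7 -96.4 102.7]
```

Request:
{"fn": "carry_out", "kwargs": {"slide": [[0,0,-0.001],[0,0,-0.002],[0,0,-0.003],[0,0,-0.004],[0,0,-0.004]], "dr": [[0,0,0],[0,0,0],[0,0,0],[0,0,0],[0,0,0]], "gripper": [0,0,0,0,0]}}

```text
clock: 22.77
eef_pos: [562.4, -44.0, 156.6]
eef_rot: [3.133, 0.785, 1.874]
wrist_force: [0.2, -0.7, 3.9]
finger_gap: 9.8
finger_force: 60.0
```

```bash
python3 st.py
```

```text
22.77 [ 0.19 -0.69  3.86] [-0.04 -0.36  0.01] 9.824804347589911 [579.5 -96.4 101.4]
```

Request:
{"fn": "carry_out", "kwargs": {"slide": [[0,0,-0.001],[0,0,-0.002],[0,0,-0.003],[0,0,-0.003]], "dr": [[0,0,0],[0,0,0],[0,0,0],[0,0,0]], "gripper": [0,0,0,0]}}

```text
clock: 23.1
eef_pos: [562.4, -44.0, 155.8]
eef_rot: [3.133, 0.785, 1.874]
wrist_force: [-0.9, 0.1, 4.0]
finger_gap: 9.4
finger_force: 60.0
```

Request:
{"fn": "carry_out", "kwargs": {"slide": [[0,0,-0.001],[0,0,-0.002],[0,0,-0.003],[0,0,-0.003]], "dr": [[0,0,0],[0,0,0],[0,0,0],[0,0,0]], "gripper": [0,0,0,0]}}

```text
clock: 23.43
eef_pos: [562.4, -44.0, 155.1]
eef_rot: [3.133, 0.785, 1.874]
wrist_force: [0.3, 0.6, 3.6]
finger_gap: 9.4
finger_force: 60.0
```

```bash
python3 - <<'E'
from rail import *
d=np.load('im0.npz');a=camera('scene')
for p,q in(((256,211),(272,223)),):
    for im in (d['a'],a):
        l,pt,w=fit(im,p,q,30);print(l.round(2),'row at 264',l[3]+(264-l[2])*l[1]/l[0],np.round(w,1)[::6])
E
python3 st.py
```

```text
[  0.79   0.62 260.95 216.47] row at 264 218.85762 [7.2 7.  7.2 7.  7. ]
[ 2.1000e-01 -9.8000e-01  2.6172e+02  2.1141e+02] row at 264 200.61844 [0.2 1.8]
23.48 [ 0.07 -0.54  3.69] [-0.06 -0.33  0.01] 9.817298682146856 [579.5 -96.4  99.9]
```

Request:
{"fn": "carry_out", "kwargs": {"slide": [[0,0,-0.001],[0,0,-0.002],[0,0,-0.003],[0,0,-0.004]], "dr": [[0,0,0],[0,0,0],[0,0,0],[0,0,0]], "gripper": [0,0,0,0]}}

```text
clock: 23.82
eef_pos: [562.4, -44.0, 154.1]
eef_rot: [3.133, 0.785, 1.874]
wrist_force: [-0.6, 0.0, 3.7]
finger_gap: 9.6
finger_force: 60.0
```

Request:
{"fn": "carry_out", "kwargs": {"slide": [[0,0,-0.001],[0,0,-0.002],[0,0,-0.003],[0,0,-0.004]], "dr": [[0,0,0],[0,0,0],[0,0,0],[0,0,0]], "gripper": [0,0,0,0]}}

```text
clock: 24.15
eef_pos: [562.4, -44.0, 153.1]
eef_rot: [3.133, 0.785, 1.874]
wrist_force: [-0.2, -0.2, 4.5]
finger_gap: 9.8
finger_force: 60.0
```

Request:
{"fn": "carry_out", "kwargs": {"slide": [[0,0,-0.001],[0,0,-0.002],[0,0,-0.002]], "dr": [[0,0,0],[0,0,0],[0,0,0]], "gripper": [0,0,0]}}

```text
clock: 24.4
eef_pos: [562.4, -44.0, 152.6]
eef_rot: [3.133, 0.785, 1.874]
wrist_force: [-0.2, -1.0, 4.8]
finger_gap: 10.0
finger_force: 60.0
```

Request:
{"fn": "carry_out", "kwargs": {"slide": [[0,0,-0.001],[0,0,-0.002],[0,0,-0.003],[0,0,-0.003]], "dr": [[0,0,0],[0,0,0],[0,0,0],[0,0,0]], "gripper": [0,0,0,0]}}

```text
clock: 24.73
eef_pos: [562.4, -44.0, 151.8]
eef_rot: [3.133, 0.785, 1.874]
wrist_force: [-0.7, 0.1, 4.2]
finger_gap: 9.6
finger_force: 60.0
```

```bash
python3 st.py
```

```text
24.73 [-0.72  0.1   4.16] [-0.11 -0.38 -0.03] 9.63484587089256 [579.5 -96.4  96.7]
```

```bash
cat > trk.py <<'E'
from h import *
import pickle
m0=pickle.load(open('m0.pkl','rb'));a0,b0=pickle.load(open('x9.pkl','rb'))
a=camera('scene');b=camera('top');up=lambda i:cv2.resize(cv2.cvtColor(i,cv2.COLOR_RGB2GRAY),None,fx=5,fy=5,interpolation=cv2.INTER_CUBIC)
def tr(n,i0,i1,X,h=8):
    u,v=proj(m0[n],np.array(X,float));u,v=int(u*5),int(v*5);h*=5
    T=up(i0)[v-h:v+h,u-h:u+h];S=up(i1)[v-h-40:v+h+40,u-h-40:u+h+40]
    r=cv2.matchTemplate(S,T,cv2.TM_CCOEFF_NORMED);_,q,_,p=cv2.minMaxLoc(r);return ((p[0]-40)/5,(p[1]-40)/5,round(q,2))
for nm,X in(('collarL',(655.6,-14.8,281)),('collarR',(673,-103.8,281)),('grip',(666,-68.6,311)),('upright',(638,75,325)),('saddle',(666,-68.6,285)),('farblock',(769,-37,105))):
    print(nm,'scene',tr('scene',a0,a,X),'top',tr('top',b0,b,X))
E
python3 trk.py; python3 st.py
```

```text
collarL scene (5.0, 5.6, 0.75) top (-0.8, 1.6, 0.39)
collarR scene (0.2, 1.4, 0.99) top (-0.4, 1.0, 0.99)
grip scene (-0.2, 1.8, 0.98) top (-0.6, 1.0, 0.89)
upright scene (1.4, 3.2, 0.76) top (0.0, 0.0, 1.0)
saddle scene (0.0, 1.4, 0.99) top (-0.4, 1.0, 0.85)
farblock scene (3.8, 3.6, 0.97) top (0.6, 8.0, 0.95)
24.83 [ 0.99 -0.39  3.75] [-0.08 -0.36  0.01] 10.020856581829282 [579.5 -96.4  96.7]
```

The collar and grip have moved down about 5 mm in the scene view, so the rail is sinking as described. Continue.

Request:
{"fn": "carry_out", "kwargs": {"slide": [[0,0,-0.001],[0,0,-0.002],[0,0,-0.003],[0,0,-0.004]], "dr": [[0,0,0],[0,0,0],[0,0,0],[0,0,0]], "gripper": [0,0,0,0]}}

```text
clock: 25.17
eef_pos: [562.4, -44.0, 150.9]
eef_rot: [3.133, 0.785, 1.874]
wrist_force: [-1.0, 0.2, 5.4]
finger_gap: 9.8
finger_force: 60.0
```

Request:
{"fn": "carry_out", "kwargs": {"slide": [[0,0,-0.001],[0,0,-0.002],[0,0,-0.002]], "dr": [[0,0,0],[0,0,0],[0,0,0]], "gripper": [0,0,0]}}

```text
clock: 25.42
eef_pos: [562.6, -44.0, 150.7]
eef_rot: [3.132, 0.786, 1.874]
wrist_force: [0.1, 0.3, 6.1]
finger_gap: 9.7
finger_force: 60.1
```

Now it bears. Small steps to about 9.5 N.

Request:
{"fn": "carry_out", "kwargs": {"slide": [[0,0,-0.0005],[0,0,-0.001],[0,0,-0.0015],[0,0,-0.002],[0,0,-0.002]], "dr": [[0,0,0],[0,0,0],[0,0,0],[0,0,0],[0,0,0]], "gripper": [0,0,0,0,0]}}

```text
clock: 25.83
eef_pos: [562.7, -44.0, 150.4]
eef_rot: [3.132, 0.786, 1.873]
wrist_force: [-0.4, -0.8, 7.5]
finger_gap: 10.0
finger_force: 60.1
```

```bash
python3 st.py
```

```text
25.83 [-0.44 -0.85  7.49] [-0.45 -0.77 -0.03] 9.981052004628221 [579.8 -96.4  95.2]
```

Request:
{"fn": "carry_out", "kwargs": {"slide": [[0,0,-0.0005],[0,0,-0.001],[0,0,-0.0015],[0,0,-0.002],[0,0,-0.0022]], "dr": [[0,0,0],[0,0,0],[0,0,0],[0,0,0],[0,0,0]], "gripper": [0,0,0,0,0]}}

```text
clock: 26.25
eef_pos: [562.8, -44.0, 150.0]
eef_rot: [3.131, 0.786, 1.873]
wrist_force: [0.3, 0.7, 7.9]
finger_gap: 9.6
finger_force: 60.1
```

```bash
python3 st.py
```

```text
26.25 [0.31 0.7  7.92] [-0.44 -0.87  0.02] 9.641888728576415 [580.  -96.4  94.9]
```

Request:
{"fn": "carry_out", "kwargs": {"slide": [[0,0,-0.0005],[0,0,-0.001],[0,0,-0.0015],[0,0,-0.0015]], "dr": [[0,0,0],[0,0,0],[0,0,0],[0,0,0]], "gripper": [0,0,0,0]}}

```text
clock: 26.58
eef_pos: [562.8, -44.0, 149.7]
eef_rot: [3.131, 0.786, 1.873]
wrist_force: [-0.4, 0.3, 8.6]
finger_gap: 9.8
finger_force: 60.2
```

```bash
python3 st.py
```

```text
26.58 [-0.39  0.34  8.55] [-0.56 -1.01  0.  ] 9.77135909539993 [580.1 -96.4  94.6]
```

Request:
{"fn": "carry_out", "kwargs": {"slide": [[0,0,-0.0005],[0,0,-0.001],[0,0,-0.0015],[0,0,-0.0017],[0,0,-0.0017]], "dr": [[0,0,0],[0,0,0],[0,0,0],[0,0,0],[0,0,0]], "gripper": [0,0,0,0,0]}}

```text
clock: 27.0
eef_pos: [562.9, -44.0, 149.4]
eef_rot: [3.13, 0.786, 1.872]
wrist_force: [-1.0, 0.5, 10.0]
finger_gap: 9.8
finger_force: 60.2
```

Request:
{"fn": "carry_out", "kwargs": {"slide": [[0,0,0],[0,0,0],[0,0,0],[0,0,0]], "dr": [[0,0,0],[0,0,0],[0,0,0],[0,0,0]], "gripper": [0,0,0,0]}}

```text
clock: 27.33
eef_pos: [562.9, -44.0, 149.4]
eef_rot: [3.13, 0.786, 1.872]
wrist_force: [0.1, -0.3, 9.9]
finger_gap: 9.6
finger_force: 60.2
```

Request:
{"fn": "carry_out", "kwargs": {"slide": [[0,0,0],[0,0,0],[0,0,0],[0,0,0],[0,0,0],[0,0,0],[0,0,0],[0,0,0],[0,0,0],[0,0,0]], "dr": [[0,0,0],[0,0,0],[0,0,0],[0,0,0],[0,0,0],[0,0,0],[0,0,0],[0,0,0],[0,0,0],[0,0,0]], "gripper": [0,0,0,0,0,0,0,0,0,0]}}

```text
clock: 28.17
eef_pos: [562.9, -44.0, 149.5]
eef_rot: [3.13, 0.786, 1.872]
wrist_force: [-0.2, -0.3, 8.5]
finger_gap: 9.6
finger_force: 60.2
```

Request:
{"fn": "carry_out", "kwargs": {"slide": [[0,0,0.001],[0,0,0.002],[0,0,0.003],[0,0,0.004],[0,0,0.005],[0,0,0.006],[0,0,0.007],[0,0,0.008],[0,0,0.008],[0,0,0.008]], "dr": [[0,0,0],[0,0,0],[0,0,0],[0,0,0],[0,0,0],[0,0,0],[0,0,0],[0,0,0],[0,0,0],[0,0,0]], "gripper": [0,0,0,0,0,0,0,0,0,0]}}

```text
clock: 29.0
eef_pos: [562.5, -44.0, 150.8]
eef_rot: [3.132, 0.786, 1.874]
wrist_force: [-0.4, -0.2, 6.0]
finger_gap: 9.9
finger_force: 60.0
```

```bash
python3 st.py;python3 trk.py
```

```text
29.0 [-0.42 -0.18  6.01] [-0.2  -0.53  0.02] 9.884445153142371 [579.6 -96.4  95.6]
collarL scene (5.2, 5.8, 0.74) top (-0.6, 1.6, 0.45)
collarR scene (0.2, 1.6, 0.99) top (-0.4, 1.0, 0.99)
grip scene (0.0, 2.0, 0.98) top (-0.8, 1.0, 0.89)
upright scene (1.2, 3.4, 0.74) top (0.0, 0.0, 1.0)
saddle scene (0.0, 1.6, 0.98) top (-0.4, 1.2, 0.86)
farblock scene (3.6, 3.8, 0.98) top (0.6, 8.0, 0.95)
```

Held at about 10 N for over a second. Ease off.

Request:
{"fn": "carry_out", "kwargs": {"slide": [[0,0,0.001],[0,0,0.002],[0,0,0.003],[0,0,0.004],[0,0,0.005],[0,0,0.006],[0,0,0.006],[0,0,0.006]], "dr": [[0,0,0],[0,0,0],[0,0,0],[0,0,0],[0,0,0],[0,0,0],[0,0,0],[0,0,0]], "gripper": [0,0,0,0,0,0,0,0]}}

```text
clock: 29.77
eef_pos: [562.2, -44.0, 151.8]
eef_rot: [3.134, 0.785, 1.875]
wrist_force: [0.2, 0.8, 0.9]
finger_gap: 9.6
finger_force: 60.0
```

```bash
python3 st.py
```

```text
29.77 [0.23 0.79 0.93] [ 0.18  0.05 -0.01] 9.641893230962843 [579.3 -96.4  96.6]
```

Request:
{"fn": "carry_out", "kwargs": {"slide": [[-0.002,0,0.0005],[-0.004,-0.001,0.001],[-0.006,-0.001,0.0013],[-0.008,-0.002,0.0013],[-0.01,-0.002,0.0013],[-0.01,-0.002,0.0013],[-0.01,-0.002,0.0013]], "dr": [[0,0,0],[0,0,0],[0,0,0],[0,0,0],[0,0,0],[0,0,0],[0,0,0]], "gripper": [0,0,0,0,0,0,0]}}

```text
clock: 30.35
eef_pos: [559.8, -44.5, 152.3]
eef_rot: [3.133, 0.785, 1.874]
wrist_force: [0.4, -0.7, -1.6]
finger_gap: 9.3
finger_force: 60.0
```

```bash
python3 st.py
```

```text
30.35 [ 0.43 -0.69 -1.56] [0.36 0.28 0.01] 9.335480273251918 [576.9 -96.9  97.1]
```

Request:
{"fn": "carry_out", "kwargs": {"slide": [[0,0,-0.0005],[0,0,-0.001],[0,0,-0.0016],[0,0,-0.0016],[0,0,-0.0016]], "dr": [[0,0,0],[0,0,0],[0,0,0],[0,0,0],[0,0,0]], "gripper": [0,0,0,0,0]}}

```text
clock: 30.77
eef_pos: [559.9, -44.5, 152.0]
eef_rot: [3.133, 0.785, 1.874]
wrist_force: [0.2, -0.3, -0.2]
finger_gap: 9.5
finger_force: 60.0
```

```bash
python3 st.py
```

```text
30.77 [ 0.16 -0.28 -0.19] [ 0.38  0.15 -0.02] 9.463244636125804 [577.  -96.9  96.9]
```

Request:
{"fn": "carry_out", "kwargs": {"slide": [[0,0,0],[0,0,0],[0,0,0],[0,0,0]], "dr": [[0,0,0],[0,0,0],[0,0,0],[0,0,0]], "gripper": [0,0,0,0], "newtons": 25}}

```text
clock: 31.1
eef_pos: [559.9, -44.5, 151.9]
eef_rot: [3.133, 0.785, 1.874]
wrist_force: [0.1, 0.3, -1.3]
finger_gap: 9.9
finger_force: 25.0
```

Request:
{"fn": "carry_out", "kwargs": {"slide": [[0,0,0],[0,0,0],[0,0,0],[0,0,0],[0,0,0]], "dr": [[0,0,0],[0,0,0],[0,0,0],[0,0,0],[0,0,0]], "gripper": [0,0,0,0,0], "newtons": 8}}

```text
clock: 31.52
eef_pos: [559.9, -44.5, 152.0]
eef_rot: [3.133, 0.785, 1.874]
wrist_force: [0.5, 0.4, -1.4]
finger_gap: 10.0
finger_force: 8.0
```

```bash
python3 st.py
```

```text
31.52 [ 0.51  0.41 -1.37] [0.36 0.24 0.05] 9.995074060343466 [577.  -96.9  96.8]
```

Request:
{"fn": "carry_out", "kwargs": {"slide": [[0,0,-0.001],[0,0,-0.002],[0,0,-0.003],[0,0,-0.003],[0,0,-0.003]], "dr": [[0,0,0],[0,0,0],[0,0,0],[0,0,0],[0,0,0]], "gripper": [0,0,0,0,0], "newtons": 5}}

```text
clock: 31.93
eef_pos: [560.0, -44.5, 151.4]
eef_rot: [3.133, 0.785, 1.874]
wrist_force: [-0.3, -0.2, 1.4]
finger_gap: 9.9
finger_force: 5.0
```

```bash
python3 st.py
```

```text
31.93 [-0.28 -0.19  1.43] [ 0.15 -0.02 -0.02] 9.945883909242216 [577.1 -96.9  96.2]
```

Raise slightly, then drop to 3 N and open slowly.

Request:
{"fn": "carry_out", "kwargs": {"slide": [[0,0,0.0005],[0,0,0.001],[0,0,0.0013],[0,0,0.0013],[0,0,0.0013]], "dr": [[0,0,0],[0,0,0],[0,0,0],[0,0,0],[0,0,0]], "gripper": [0,0,0,0,0], "newtons": 3}}

```text
clock: 32.35
eef_pos: [559.9, -44.5, 151.5]
eef_rot: [3.133, 0.785, 1.874]
wrist_force: [0.7, 0.3, 1.5]
finger_gap: 9.8
finger_force: 3.0
```

Request:
{"fn": "carry_out", "kwargs": {"slide": [[0,0,0],[0,0,0],[0,0,0],[0,0,0],[0,0,0],[0,0,0],[0,0,0],[0,0,0],[0,0,0],[0,0,0]], "dr": [[0,0,0],[0,0,0],[0,0,0],[0,0,0],[0,0,0],[0,0,0],[0,0,0],[0,0,0],[0,0,0],[0,0,0]], "gripper": [11,11.5,12,12.5,13,14,15,16,17,18]}}

```text
clock: 33.18
eef_pos: [559.9, -44.5, 151.6]
eef_rot: [3.133, 0.785, 1.874]
wrist_force: [0.3, 0.1, -0.5]
finger_gap: 16.5
finger_force: 0.0
```

```bash
python3 st.py; python3 trk.py|tail -4
```

```text
33.18 [ 0.25  0.07 -0.46] [0.23 0.13 0.01] 16.492394820558665 [577.  -96.9  96.4]
grip scene (-0.2, 2.0, 0.98) top (-0.6, 1.2, 0.88)
upright scene (0.4, 2.6, 0.61) top (0.0, 0.0, 1.0)
saddle scene (-0.2, 1.6, 0.98) top (-0.4, 1.2, 0.79)
farblock scene (4.6, 3.4, 0.97) top (1.0, 8.0, 0.86)
```

Request:
{"fn": "carry_out", "kwargs": {"slide": [[0,0,0],[0,0,0],[0,0,0],[0,0,0],[0,0,0],[0,0,0],[0,0,0],[0,0,0],[0,0,0],[0,0,0]], "dr": [[0,0,0],[0,0,0],[0,0,0],[0,0,0],[0,0,0],[0,0,0],[0,0,0],[0,0,0],[0,0,0],[0,0,0]], "gripper": [19,20,21,22,24,26,28,30,32,34]}}

```text
clock: 34.12
eef_pos: [559.9, -44.5, 151.6]
eef_rot: [3.133, 0.785, 1.874]
wrist_force: [0.9, 0.8, -0.4]
finger_gap: 31.4
finger_force: 0.0
```

```bash
python3 st.py; python3 trk.py|tail -4
```

```text
34.12 [ 0.85  0.82 -0.36] [ 0.27  0.19 -0.06] 31.371452043339396 [577.  -96.9  96.4]
grip scene (-0.2, 2.0, 0.98) top (-0.6, 1.2, 0.88)
upright scene (-0.4, 8.0, 0.42) top (0.0, 0.0, 1.0)
saddle scene (-0.2, 1.6, 0.98) top (-0.4, 1.2, 0.79)
farblock scene (4.6, 3.4, 0.97) top (1.0, 8.0, 0.86)
```

The basket hangs steady with the fingers open. Back out along the tool axis and clear to -x.

Request:
{"fn": "carry_out", "kwargs": {"slide": [[-0.003,0.01,0.01],[-0.009,0.024,0.026],[-0.02,0.04,0.046],[-0.035,0.06,0.07],[-0.05,0.08,0.095],[-0.07,0.1,0.125],[-0.085,0.115,0.15],[-0.1,0.13,0.18],[-0.1,0.13,0.18]], "dr": [[0,0,0],[0,0,0],[0,0,0],[0,0,0],[0,0,0],[0,0,0],[0,0,0],[0,0,0],[0,0,0]], "gripper": [36,40,46,52,58,62,64,64,64]}}

```text
clock: 34.97
eef_pos: [534.7, -11.2, 198.3]
eef_rot: [3.13, 0.786, 1.873]
wrist_force: [0.5, 0.2, 1.0]
finger_gap: 59.9
finger_force: 0.0
```

Request:
{"fn": "carry_out", "kwargs": {"slide": [[-0.05,0,0],[-0.15,0.0,0.05],[-0.3,0.0,0.1],[-0.45,0.0,0.15],[-0.55,0,0.2],[-0.6,0,0.2],[-0.6,0,0.2],[-0.6,0,0.2]], "dr": [[0,0,0],[0,0,0],[0,0,0],[0,0,0],[0,0,0],[0,0,0],[0,0,0],[0,0,0]], "gripper": [64,64,64,64,64,64,64,64]}}

```text
clock: 35.63
eef_pos: [385.1, -11.9, 246.9]
eef_rot: [3.132, 0.785, 1.873]
wrist_force: [0.5, 1.4, -0.6]
finger_gap: 60.1
finger_force: 0.0
```

```bash
python3 st.py; python3 trk.py; python3 - <<'E'
from h import *
import pickle
a=camera('scene');b=camera('top');pickle.dump((a,b),open('xf.pkl','wb'))
E
```

```text
35.63 [ 0.5   1.42 -0.6 ] [ 0.25  0.16 -0.  ] 60.12336077526564 [402.3 -64.4 191.7]
collarL scene (3.4, 3.6, 0.55) top (-1.2, 1.6, 0.28)
collarR scene (0.2, 1.6, 0.99) top (-0.4, 1.0, 0.99)
grip scene (-0.2, 2.0, 0.98) top (-0.6, 1.2, 0.88)
upright scene (1.0, 1.2, 0.74) top (0.0, 0.0, 1.0)
saddle scene (-0.2, 1.6, 0.98) top (-0.4, 1.2, 0.79)
farblock scene (4.6, 3.4, 0.97) top (1.0, 8.0, 0.86)
```

```bash
python3 - <<'E'
from h import *
import pickle
m0=pickle.load(open('m0.pkl','rb'));a,b=pickle.load(open('xf.pkl','rb'))
g=np.array([577,-97,94.]);bb=np.array([.953,.303,0])
R={}
for nm,X in(('lug',g+[0,0,10]),('block',g+188*bb-[0,0,25])):
    for n,im in(('top',b),('scene',a)):
        u,v=proj(m0[n],X);x0,y0=int(u)-16,int(v)-16
        d=(im[y0:y0+32,x0:x0+32].max(2)<30).astype(np.uint8)
        k,l,s,c=cv2.connectedComponentsWithStats(d)
        o=[(s[i].tolist(),(c[i]+[x0,y0]).round(1).tolist()) for i in range(1,k) if s[i,4]>6];print(nm,n,np.round((u,v),1),o)
E
```

```text
lug top [312.8 198.5] [([25, 3, 4, 10, 12], [322.1, 189.5]), ([11, 15, 11, 8, 54], [311.7, 200.0])]
lug scene [261.5 206.4] []
block top [289.3 134.7] [([3, 13, 29, 16, 139], [290.6, 136.9])]
block scene [221.  261.8] []
```

```bash
python3 - <<'E'
from h import *
import pickle
m0=pickle.load(open('m0.pkl','rb'));a,b=pickle.load(open('xf.pkl','rb'))
G=a.max(2)
for u,v in((261,206),(221,262)):
    print(u,v);[print(y,' '.join('%3d'%q for q in G[y,u-13:u+14])) for y in range(v-13,v+14)]
G=b.max(2);u,v=289,137;print('top');[print(y,' '.join('%3d'%q for q in G[y,u-14:u+16])) for y in range(v-10,v+12)]
E
```

```text
261 206
193 155 155 155 153 155 156 156 156 156 155 154 154 156 154 156 156 157 156 156 157 156 155 153 152 152 155 155
194 156 155 153 153 154 156 156 157 156 155 154 155 156 158 156 156 157 155 157 156 155 154 154 153 154 155 155
195 154 154 152 154 155 154 156 154 154 156 155 156 156 155 156 156 155 156 155 156 155 156 155 153 155 155 157
196 153 153 151 153 153 153 154 156 155 156 154 155 154 154 154 155 155 155 154 156 154 155 155 155 157 157 155
197 153 152 151 150 153 152 154 155 154 154 154 153 155 153 154 154 153 155 154 154 153 154 154 155 155 156 156
198 154 154 151 152 152 152 152 153 153 153 152 154 152 154 153 152 152 154 153 152 152 152 154 155 155 154 154
199 154 153 155 153 152 151 152 152 152 153 152 152 153 153 154 150 152 151 151 152 150 151 151 153 155 154 153
200 154 154 154 152 151 151 150 152 151 152 149 151 147 151 153 153 154 153 153 150 151 149 152 152 153 152 153
201 155 154 153 153 153 150 151 151 151 149 145 137 138 142 149 152 153 152 151 152 152 150 152 152 152 153 153
202 153 153 153 153 152 152 150 151 149 144 130 115 112 123 134 146 150 150 151 152 
[... 6995 characters left out ...]
  52  55  52  61  81  87  95  89  82  78  80  81  78  77  80  82  69  44  35  22
144  73  65  68  77  70  67  71  81  77  69  80  84  77  72  77  80  79  79  80  82  85  83  86  88  94  93  78  46  34  25
145  69  84  86  81  70  72  79  78  74  73  79  82  82  80  82  84  85  88  90  92  96  94  93  91  88  84  68  45  34  27
146  69  82  81  72  65  73  84  85  81  83  85  86  88  90  92  94  95  94  91  87  85  81  77  74  68  65  57  46  36  27
147  74  77  79  79  74  78  91  94  93  92  94  94  94  90  87  83  81  76  73  68  64  58  57  56  57  65  72  67  49  32
148  85  88  90  91  84  80  92  92  89  87  82  80  77  73  67  63  58  57  53  50  51  56  70  85  96 116 129 114  68  37
```

```bash
python3 - <<'E'
from h import *
import pickle
m0=pickle.load(open('m0.pkl','rb'))
for n,t,s in(('lug',(311.7,200),(262,206.5)),('block',(288.5,135.5),(219.7,263.5))):
    p,e=tri([ray(m0['top'],*t),ray(m0['scene'],*s)]);print(n,p.round(1),np.round(e,1))
E
python3 trk.py|sed -n '2,3p;6p'; python3 st.py
```

```text
lug [574.6 -95.5 102.2] [1.5 1.5]
block [758.8 -40.   59.7] [2.4 2.4]
collarR scene (0.2, 1.6, 0.99) top (-0.4, 1.0, 0.99)
grip scene (-0.2, 2.0, 0.98) top (-0.6, 1.2, 0.88)
farblock scene (4.6, 3.4, 0.97) top (1.0, 8.0, 0.86)
35.93 [-0.99  0.23 -0.75] [ 0.29  0.18 -0.04] 60.14603983168917 [402.3 -64.5 191. ]
```

```bash
python3 -c "
from cell import *
print(sign_off())"
```

```text
the job is handed in; nothing more can be done
None
```

The job is handed in: the hanger hangs on the rail between the collars, the basket hangs level and still from its bar clear of the table, and the chain was proved at about 10 N for over a second.

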